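Stack a metal laminate on the two-pin pressing jig

TASK

Build the laminate stack on the two-pin jig: thread the two-holed plates over both pins one after another, copper first, then brass, then aluminium, and last the steel pressure plate with the red handle, each lying flat on the one below. Leave the undrilled copper square and brass disc where they are.

Things in the scene. Friction and masses are not known exactly. Their poses are not given: they have to be found in the camera images.
- jig: Pressing jig, fixed to the bench: dark steel base 140 x 60 mm, 14 mm thick, with two upright steel pins on its long axis, 40 mm either side of the middle. Pins are 10 mm in diameter up to 30 mm above the base, then taper over 14 mm to a 3 mm tip, 58 mm above the bench. Origin: centre of the base's underside, on the bench; x along the line through the pins, y across, z up. Either pin may take either hole.
- copper_plate: Loose copper plate, reddish, 110 x 36 mm and 8 mm thick, lying flat, with two round holes right through it, 14 mm across, on its long axis 40 mm either side of its middle. Origin: centre of the underside; x along the 110 mm length, y along the 36 mm width, z up. Turning it end for end changes nothing.
- brass_plate: Loose brass plate, yellow, 110 x 36 mm and 8 mm thick, lying flat, with two round holes right through it, 14 mm across, on its long axis 40 mm either side of its middle. Origin: centre of the underside; x along the 110 mm length, y along the 36 mm width, z up. Turning it end for end changes nothing.
- aluminium_plate: Loose aluminium plate, silver-white, 110 x 36 mm and 8 mm thick, lying flat, with two round holes right through it, 14 mm across, on its long axis 40 mm either side of its middle. Origin: centre of the underside; x along the 110 mm length, y along the 36 mm width, z up. Turning it end for end changes nothing.
- pressure_plate: Loose dark steel pressure plate, 110 x 36 mm and 10 mm thick, lying flat, with a red handle block standing on its middle (40 mm along x, 18 mm along y, from 10 mm up to 40 mm above the underside), and with two round holes right through it, 14 mm across, on its long axis 40 mm either side of its middle. Origin: centre of the underside; x along the 110 mm length, y along the 36 mm width, z up. Turning it end for end changes nothing.
- copper_square: Bystander: loose undrilled copper square 48 x 48 mm, 8 mm thick. Leave it. Origin: centre of the underside.
- brass_disc: Bystander: loose undrilled brass disc 52 mm in diameter, 8 mm thick. Leave it. Origin: centre of the underside.
- turntable: Bystander: black soldering turntable, 132 mm in diameter, with a pale brick 75 x 50 mm on it, top 40 mm above the bench; fixed. Keep clear. Origin: centre of the underside.
There are look-alikes about, which are no part of the job. Of the things like the copper_plate, leave any that is pink; of the rest the larger one is meant.

How it is judged:
By the outcome, as a careful person would: the job done as asked, in the order asked, and still so for the second after the job is handed in, with the robot touching nothing.
It also fails if it takes over 120 s, if anything falls off the work surface, if the arm or the gripper's body presses on something with over 40 N, if the wrist force passes 120 N, or if a joint passes its speed limit or range.

ROBOT

A 6-joint arm with a two-finger parallel gripper is mounted at the origin on the work surface. World frame = base frame: x ahead of the robot, y to its left, z up, the work surface at z = 0. Lengths are in m, angles in rad, forces in N, time in s.
With the tool pointing down it reaches from about 0.25 to 0.775 m from the base axis. Payload 4 kg.
Tool frame: the origin (TCP) lies midway between the tips of the shut fingers; the grasp point (between the pads) lies 19 mm behind it (robot.pinch_z is the distance from the TCP to the grasp point, in m); x points along the fingers, y is the direction in which the jaws open and shut, and the axes are right-handed (so a half turn about x gives the same grasp; the last joint's range is limited). The gripper opens to 94 mm and grips with 3 to 60 N. Pads are 16 mm wide; open, the fingers measure 119 mm over their backs; the gripper's body (75 mm by 177 mm) begins 78 mm behind the grasp point.
Start: joints at [1.195, 0.087, 1.371, -0, 1.684, -0.103], TCP at [0.148, 0.53, 0.206] pointing down, gripper open.
Joint ranges: [-3.1, 3.1], [-0.76, 2.03], [0.27, 2.55], [-1.08, 4.22], [0.17, 2.65], [-2.57, 2.57]. Speed limits (rad/s): [2.79, 2.79, 3.14, 3.14, 3.14, 3.14].

INTERFACE

Orientations are given as [roll, pitch, yaw] about the fixed x, y, z axes, in that order (R = Rz(yaw) Ry(pitch) Rx(roll)).
In Python, from bench import robot, imaging gives the robot as it stands. The module is installed in compiled form; this text tells all that it offers.
- The arm moves only by the tool drive_tool, never from a script. Its argument "commands" is a list that holds one entry, the list of rows, each a list of 4 numbers: the shift along the tool's x, y, z as a fraction of full scale, then the turn about the tool's x as a fraction of full scale. A call has 1 to 20 rows; each row shifts and turns the commanded pose from where the row before left it, along the tool's axes as they then stand; what a row does not reach is not made up. Full scale, the value 1, is 0.25 m for a shift and 360 degrees for a turn. A row lasts 1/10 s, in which the tool goes at most 50 mm and 8.59 degrees, less where a joint would pass 70% of its speed; a pose out of reach is approached as far as the arm can. A call with a number of a shift or a turn outside -1 to 1 is refused whole. A call with a gripper value outside its range is refused whole. "grip" is the opening, from 0 (shut) to 1 (fully open), set as the call begins (left out, the last holds). The fingers move at their own pace and stop on an object; the grip force is fixed at half the most. Time passes only in rows, so rows that do not move let the fingers close. It gives the time, the measured TCP pose, the force and the opening at its end, in the units of the state.
- robot.get_obs(): the state, without advancing time (a new reading comes with each control period).
- imaging.snapshot(name): name is "side" or "top"; returns a dict with "pixels" (420x560x3 uint8, red, green, blue), "z_map" (420x560 float32, m along the optical axis (not along the pixel's ray), 0 where there is no reading), "mtx" (3x3 intrinsics, pixels), "extrinsics" (4x4, takes a point from world to camera coordinates). Camera axes: x right, y up, looking along -z (the intrinsics and any distortion apply to the point x, -y, -z); pixel columns grow to the right and rows downward; lengths in m; the calibration is good to about 2 mm. A picture is of the moment at which its call begins.
- robot.close_job(): hands the job in, once; it reports no verdict.
The state is a dict: "time": time; "joint_positions": joint angles; "qvel": joint speeds; "joint_torque": joint torques, N m; "tool_pos": TCP position; "ee_rot": TCP orientation; "wrist_force": force on the tool from outside, world axes, zero at the start; "wrist_torque": the same for the moment, N m; "width": finger opening in m.
Only numpy, scipy, OpenCV 4.12 (cv2) and the standard library are available. Lean on these libraries where they do the work, as an engineer would, in place of code of your own. Each camera call takes 0.05 s, during which the arm holds its last target.

## Working session

There is one attempt and no reset: what is moved stays moved. The work goes in short steps, Python scripts to look and compute and a tool call to move; the robot and the scene stay as the last step left them, time stands still between calls to the robot, and variables do not carry over. Pictures are saved under pics/ and viewed, and the job is handed in when it is done.

Besides the shell and the picture viewer there is one more tool, called after "Request:" as name(argument=value, ...), one argument or row to a line, values as JSON. drive_tool: Moves the arm, as the interface text tells. Shift numbers are shares of 0.25 m and turn numbers shares of 360 degrees, none past 1 either way. Its arguments: {"type":"object","properties":{"commands":{"type":"array","items":{"type":"array","items":{"type":"array","items":{"type":"number","minimum":-1,"maximum":1}}}},"grip":{"type":"number"}},"required":["commands"]}

```bash
mkdir -p pics; ls
cat > h.py <<'E'
import numpy as np, cv2
from bench import robot, imaging
def snap(n,tag):
    s=imaging.snapshot(n); cv2.imwrite(f'pics/{tag}.png',s['pixels'][...,::-1]); np.savez(f'{tag}.npz',**{k:s[k] for k in ('pixels','z_map','mtx','extrinsics')}); return s
def world(s):
    K=np.array(s['mtx']);E=np.array(s['extrinsics']);z=s['z_map'].astype(float)
    v,u=np.mgrid[:z.shape[0],:z.shape[1]]
    P=np.stack([(u-K[0,2])/K[0,0]*z,-(v-K[1,2])/K[1,1]*z,-z],-1)
    W=(P-E[:3,3])@E[:3,:3]; W[z==0]=np.nan
    return W
def ray(s,u,v,h):
    K=np.array(s['mtx']);E=np.array(s['extrinsics'])
    d=np.array([(u-K[0,2])/K[0,0],-(v-K[1,2])/K[1,1],-1.])@E[:3,:3]; c=-E[:3,:3].T@E[:3,3]
    return c+d*(h-c[2])/d[2]
def proj(s,p):
    K=np.array(s['mtx']);E=np.array(s['extrinsics'])
    q=E[:3,:3]@np.array(p)+E[:3,3]
    return K[0,0]*q[0]/-q[2]+K[0,2],K[1,1]*-q[1]/-q[2]+K[1,2]
E
python3 - <<'E'
from h import *
print(robot.get_obs(), robot.pinch_z)
for n in ('top','side'):
    s=snap(n,n+'0'); print(s.keys(),s['mtx'],s['extrinsics'])
E
```

```text
pics
{'time': 0.0, 'joint_positions': array([ 1.19492270e+00,  8.79262930e-02,  1.37225053e+00, -1.56760596e-05,
        1.68358725e+00, -1.03106484e-01]), 'qvel': array([ 0.00027889, -0.00101777,  0.00012107, -0.00118537,  0.00131458,
        0.00064685]), 'joint_torque': array([ 1.81675296e-04, -3.40186501e+01, -3.02422607e+01,  7.17567257e-02,
        3.30996746e-02, -2.01961711e-04]), 'tool_pos': array([0.14797908, 0.52914891, 0.20432176]), 'ee_rot': array([-1.66672778,  1.56862485, -1.93949668]), 'wrist_force': array([0.35313939, 0.16554314, 0.14607866]), 'wrist_torque': array([ 0.1250146 , -0.01374017, -0.03045098]), 'width': 0.09407670643784333} 0.0188
dict_keys(['pixels', 'z_map', 'mtx', 'extrinsics']) [[413.03591927   0.         277.91696714]
 [  0.         413.03591927 212.25451288]
 [  0.           0.           1.        ]] [[-0.07118942 -0.99745316 -0.00438862 -0.01204183]
 [ 0.97488798 -0.07050833  0.2112392  -0.49082119]
 [-0.21101064  0.01075959  0.97742455 -0.7447789 ]
 [ 0.          0.          0.          1.        ]]
dict_keys(['pixels', 'z_map', 'mtx', 'extrinsics']) [[511.81594316   0.         283.01047297]
 [  0.         511.81594316 214.76976967]
 [  0.           0.           1.        ]] [[ 0.80021879 -0.59967591 -0.00622023 -0.43730239]
 [ 0.34458361  0.45128038  0.82316957 -0.20828665]
 [-0.4908279  -0.66085915  0.56776154 -0.97305496]
 [ 0.          0.          0.          1.        ]]
```

View pics/top0.png

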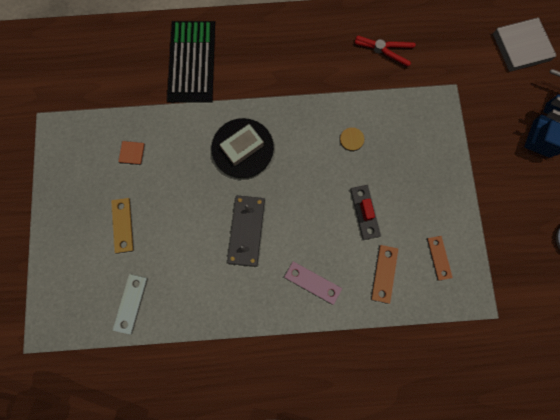

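View pics/side0.png

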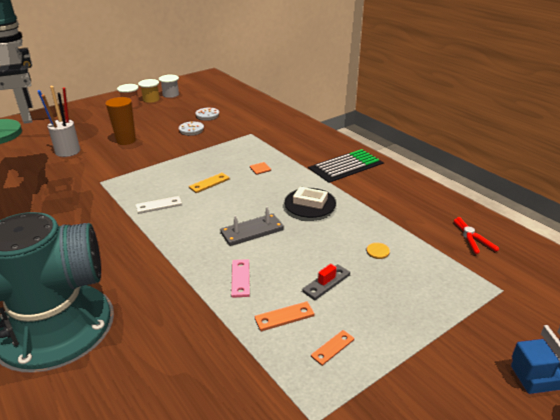

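The top view shows the jig at (246,231), the brass plate at (122,225) and the aluminium at (130,304). The pressure plate is at (366,212), the large copper at (386,273), the small copper look-alike at (440,258) and the pink one at (313,283). In the side view the large copper plate is at (284,316) and the jig pins are at (236,222) and (267,213).

```bash
cat > m.py <<'E'
from h import *
def load(t): return dict(np.load(t+'.npz'))
def measure(s,name,seed,h,hsvlo,hsvhi,box=45,verbose=True):
    hsv=cv2.cvtColor(s['pixels'],cv2.COLOR_RGB2HSV)
    m=cv2.inRange(hsv,hsvlo,hsvhi)
    b=np.zeros_like(m);u,v=seed;b[max(0,v-box):v+box,max(0,u-box):u+box]=255;m&=b
    cs,hi=cv2.findContours(m,cv2.RETR_CCOMP,cv2.CHAIN_APPROX_NONE)
    i=max((i for i in range(len(cs)) if hi[0][i][3]<0),key=lambda i:cv2.contourArea(cs[i]))
    c=cs[i][:,0,:]
    W=world(s); mm=np.zeros_like(m);cv2.drawContours(mm,cs,i,255,-1);mm&=m
    mm=cv2.erode(mm,np.ones((3,3)))
    z=np.nanmedian(W[mm>0][:,2])
    P=np.array([ray(s,p[0],p[1],h)[:2] for p in c],np.float32)
    r=cv2.minAreaRect(P*1000)
    holes=[ray(s,*np.mean(cs[j][:,0,:],0),h)[:2] for j in range(len(cs)) if hi[0][j][3]==i and cv2.contourArea(cs[j])>8]
    print(name,'depth z %.4f'%z,'rect c',np.round(r[0],1),'size',np.round(r[1],1),'ang %.1f'%r[2],'area',len(mm[mm>0]))
    for q in holes: print('   hole',np.round(q*1000,1))
    if len(holes)==2:
        d=holes[1]-holes[0]; print('   mid',np.round((holes[0]+holes[1])*500,1),'sep %.1f'%(1000*np.hypot(*d)),'yaw %.1f'%np.degrees(np.arctan2(d[1],d[0])))
    return
E
python3 - <<'E'
from m import *
t=load('top0');s=load('side0')
for q in [(122,225),(130,304),(386,273),(440,258),(352,139),(246,231),(366,210),(313,283),(131,153)]: print('top',q,cv2.cvtColor(t['pixels'],cv2.COLOR_RGB2HSV)[q[1],q[0]],world(t)[q[1],q[0]].round(4))
for q in [(209,183),(159,205),(284,316),(333,347),(252,229),(326,272),(240,277),(315,289),(280,236)]: print('side',q,cv2.cvtColor(s['pixels'],cv2.COLOR_RGB2HSV)[q[1],q[0]],world(s)[q[1],q[0]].round(4))
for n,im,f,b in (('tz',t,4,(100,180,200,145)),('tz2',t,4,(280,180,190,135)),('sz',s,4,(130,150,160,100)),('sz2',s,4,(220,250,180,120))):
    x,y,w,h=b; cv2.imwrite(f'pics/{n}.png',cv2.resize(im['pixels'][y:y+h,x:x+w,::-1],None,fx=f,fy=f,interpolation=cv2.INTER_CUBIC))
E
```

```text
top (122, 225) [ 19 162 124] [0.4946 0.2697 0.0086]
top (130, 304) [ 50  17 134] [0.3366 0.253  0.0079]
top (386, 273) [ 12 148 124] [ 0.3605 -0.252   0.0074]
top (440, 258) [ 11 158 123] [ 0.3823 -0.3633  0.0062]
top (352, 139) [ 19 159 125] [ 0.6448 -0.2152  0.0097]
top (246, 231) [15 25 61] [0.4631 0.019  0.0146]
top (366, 210) [  2 199 123] [ 0.4833 -0.2198  0.0408]
top (313, 283) [173  59 125] [ 0.3513 -0.1062  0.0097]
top (131, 153) [ 10 162 124] [0.6484 0.2525 0.0073]
side (209, 183) [ 21 196 246] [0.4916 0.2596 0.009 ]
side (159, 205) [ 21  22 247] [0.3376 0.2449 0.0075]
side (284, 316) [ 12 179 247] [ 0.3588 -0.2537  0.007 ]
side (333, 347) [ 11 179 244] [ 0.3836 -0.3666  0.0061]
side (252, 229) [ 11  30 120] [0.4613 0.007  0.0157]
side (326, 272) [  3 255 249] [ 0.4794 -0.2343  0.0408]
side (240, 277) [171  88 247] [ 0.3533 -0.1076  0.0058]
side (315, 289) [10 21 37] [ 0.4571 -0.2282  0.0027]
side (280, 236) [ 24  36 208] [ 0.5101 -0.0368 -0.0008]
```

View pics/tz.png

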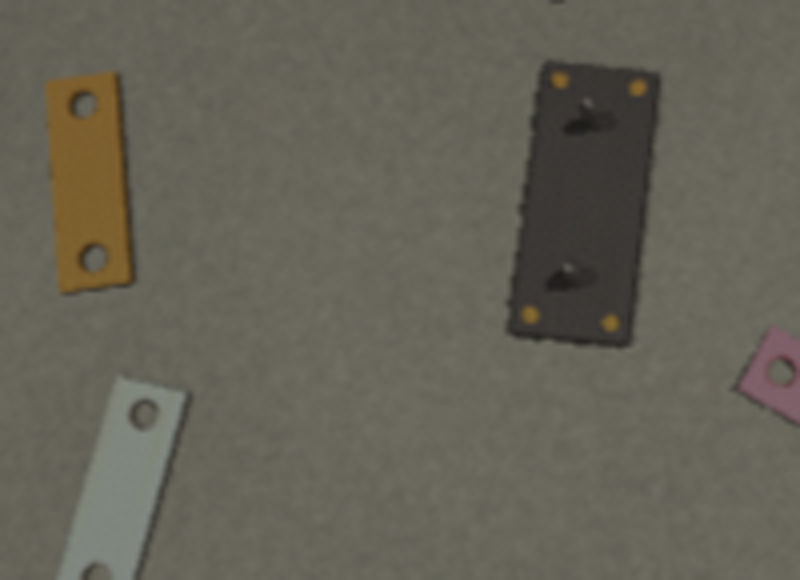

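View pics/sz.png

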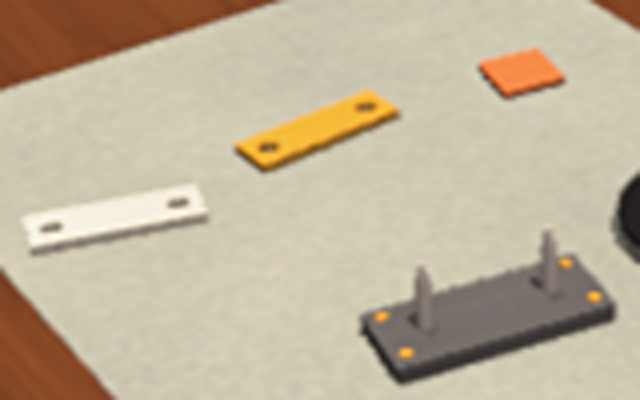

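View pics/tz2.png

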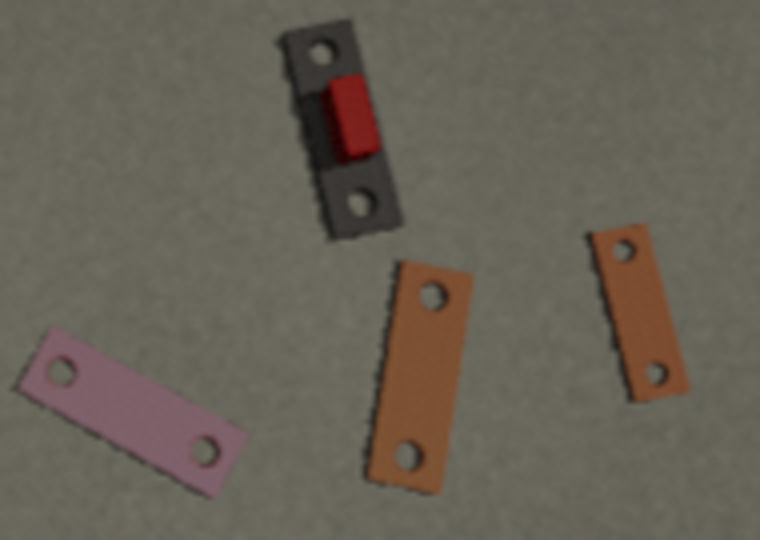

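```bash
cat > m0.py <<'E'
from m import *
T=load('top0');S=load('side0')
for nm,s,sd in (('top',T,dict(br=(122,225),al=(130,304),cu=(386,273),pp=(366,212),jig=(246,231),cu2=(440,258))),('side',S,dict(br=(209,183),al=(159,205),cu=(284,316),pp=(326,282),jig=(252,229)))):
    V=1 if nm=='top' else 2
    measure(s,nm+' brass',sd['br'],.008,(16,110,60),(28,255,255))
    measure(s,nm+' alu',sd['al'],.008,(0,0,100 if V==1 else 225),(180,26 if V==1 else 30,255),box=32)
    measure(s,nm+' copper',sd['cu'],.008,(6,100,60),(16,255,255))
    measure(s,nm+' red',sd['pp'],.040,(0,190,100 if V==1 else 180),(6,255,255))
    measure(s,nm+' dark',sd['pp'],.010,(0,0,0),(180,255,78 if V==1 else 105),box=35)
    measure(s,nm+' jig',sd['jig'],.014,(0,0,0),(180,255,78 if V==1 else 130))
    if V==1: measure(s,nm+' cu2',sd['cu2'],.008,(6,100,60),(16,255,255),box=30)
E
python3 m0.py
```

```text
top brass depth z 0.0083 rect c [495.5 270.1] size [109.8  37.1] ang 4.2 area 706
   hole [455.2 266.9]
   hole [535.3 272.9]
   mid [495.2 269.9] sep 80.4 yaw 4.3
top alu depth z 0.0084 rect c [337.9 254.8] size [ 37.4 112.4] ang 73.5 area 732
   hole [299.2 265.9]
   hole [376.  242.8]
   mid [337.6 254.4] sep 80.2 yaw -16.7
top copper depth z 0.0086 rect c [ 359.8 -248.9] size [ 36.9 110.1] ang 74.0 area 760
   hole [ 321.6 -238. ]
   hole [ 398.5 -259.9]
   mid [ 360.1 -248.9] sep 80.0 yaw -15.9
top red depth z 0.0409 rect c [ 486.7 -224.8] size [37.9 14.5] ang 7.0 area 85
top dark depth z 0.0108 rect c [ 486.  -222.7] size [111.1  40.7] ang 7.4 area 584
   hole [ 446.9 -227.9]
   hole [ 525.7 -218.2]
   mid [ 486.3 -223.1] sep 79.4 yaw 7.0
top jig depth z 0.0146 rect c [464.8  19.3] size [ 63.9 142.7] ang 80.2 area 1783
   hole [403.8   9.9]
   hole [410.6  49.1]
   hole [522.1 -10.8]
   hole [529.5  28.3]
top cu2 depth z 0.0070 rect c [ 383.4 -361.5] size [85.5 29.1] ang 6.3 area 408
   hole [ 352.8 -364.5]
   hole [ 414.6 -357.5]
   mid [ 383.7 -361. ] sep 62.2 yaw 6.5
side brass depth z 0.0085 rect c [495.7 265.4] size [114.1  45.6] ang 3.8 area 245
side alu depth z 0.0088 rect c [339.3 253.8] size [ 33.6 108.8] ang 72.3 area 118
   hole [300.6 263.2]
   hole [378.  240.5]
   mid [339.3 251.8] sep 80.7 yaw -16.3
side copper depth z 0.0081 rect c [ 359.7 -253.4] size [ 42.5 111.3] ang 73.9 area 694
   hole [ 320.6 -242.5]
   hole [ 397.8 -264.5]
   mid [ 359.2 -253.5] sep 80.3 yaw -15.9
side red depth z 0.0399 rect c [ 486.2 -230. ] size [37.9 16.8] ang 6.7 area 50
side dark depth z 0.0069 rect c [ 482.1 -246.4] size [ 37.1 115.7] ang 80.7 area 10
side jig depth z 0.0141 rect c [462.7  17.2] size [ 92.4 143.4] ang 82.2 area 779
   hole [404.9   9.2]
```

```bash
cat >> h.py <<'E'
from scipy.spatial.transform import Rotation as Ro
def pose():
    o=robot.get_obs(); r=Ro.from_euler('xyz',o['ee_rot']).as_matrix(); return o,r
def go(x,y,z,yaw=None):
    """yaw: plate x direction deg; tool y should lie along plate y mod 180"""
    o,R=pose(); p=np.array(o['tool_pos'])
    d=R.T@(np.array([x,y,z])-p)
    ya=np.degrees(np.arctan2(R[1,1],R[0,1]))
    print('t %.1f'%o['time'],'pos',p.round(4),'tooly ang %.2f'%ya,'tilt',R[:,0].round(4),'w %.4f'%o['width'],'F',np.round(o['wrist_force'],1))
    print('shift tool (fraction)',(d/.25).round(4))
    if yaw is not None:
        t=(yaw+90-ya+90)%180-90   # about world z
        print('world turn %.2f -> tool x turn frac %.5f'%(t,-t/360), 'NB then shift axes rotate')
E
python3 - <<'E'
from m import *
T=load('top0');S=load('side0')
for p in ((505.9,12.2),(427.1,26.0)):
  for h in (14,58):
    print(p,h,'top',np.round(proj(T,(p[0]/1e3,p[1]/1e3,h/1e3)),1),'side',np.round(proj(S,(p[0]/1e3,p[1]/1e3,h/1e3)),1))
def tri(a,b):
  from numpy.linalg import lstsq
  A=[];B=[]
  for s,q in ((T,a),(S,b)):
    p0=ray(s,*q,0.);p1=ray(s,*q,.1);d=(p1-p0)/np.linalg.norm(p1-p0);M=np.eye(3)-np.outer(d,d);A.append(M);B.append(M@p0)
  x=lstsq(np.vstack(A),np.hstack(B),rcond=None);return x[0].round(4),x[1]
print(tri((247.2,205.6),(267,208)),tri((243,246.6),(235.7,217)))
for h in (ray(T,247.2,205.6,.058),ray(T,243,246.6,.058),ray(S,267,208,.058),ray(S,235.7,217,.058)):print(h.round(4))
for n,im,b in (('jt',T,(222,185,50,85)),('js',S,(215,195,75,50))):
    x,y,w,h=b; cv2.imwrite(f'pics/{n}.png',cv2.resize(np.clip(im['pixels'][y:y+h,x:x+w,::-1].astype(int)*(2 if n=='jt' else 1),0,255).astype(np.uint8),None,fx=7,fy=7,interpolation=cv2.INTER_NEAREST))
go(.36,-.25,.12,-15.9)
E
```

```text
(505.9, 12.2) 14 top [248.2 210. ] side [266.3 221.9]
(505.9, 12.2) 58 top [246.5 205.1] side [265.8 206.5]
(427.1, 26.0) 14 top [243.5 249.1] side [235.3 231. ]
(427.1, 26.0) 58 top [241.5 246.2] side [234.1 215.5]
(array([0.5067, 0.0107, 0.054 ]), array([2.29787835e-06])) (array([0.4277, 0.0229, 0.055 ]), array([2.98606622e-06]))
[0.5048 0.0109 0.058 ]
[0.4262 0.0232 0.058 ]
[0.5045 0.0055 0.058 ]
[0.4267 0.0187 0.058 ]
t 0.1 pos [0.148  0.5292 0.2044] tooly ang 74.37 tilt [-7.0e-04 -1.8e-03 -1.0e+00] w 0.0939 F [0.5 0.1 0.8]
shift tool (fraction) [ 0.3428 -2.7725  1.6564]
world turn -0.27 -> tool x turn frac 0.00075 NB then shift axes rotate
```

View pics/jt.png

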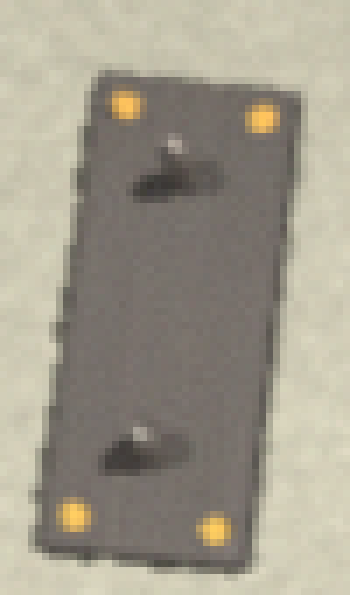

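View pics/js.png

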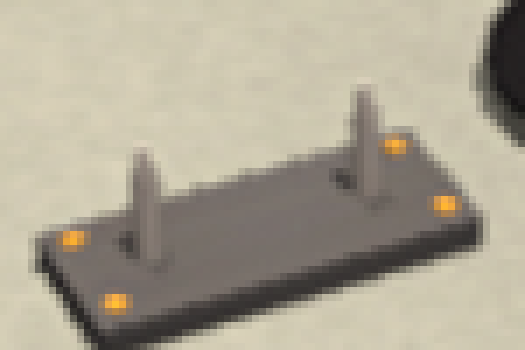

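The pins and bolts agree to 1–2 mm within each view, but the side view sits about 4 mm off the top view in y. So the placement errors need measuring within one view.

Request:
drive_tool(
  commands=[
    [[0, -0.08, 0.138, 0], [0, -0.08, 0.138, 0], [0, -0.08, 0.138, 0], [0, -0.08, 0.138, 0], [0, -0.08, 0.138, 0], [0, -0.08, 0.138, 0], [0, -0.08, 0.138, 0], [0, -0.08, 0.138, 0], [0, -0.08, 0.138, 0], [0, -0.08, 0.138, 0], [0, -0.08, 0.138, 0], [0, -0.08, 0.138, 0]],
  ],
  grip=0.7,
)

```text
time: 1.3
tool_pos: [0.4829, 0.1856, 0.205]
ee_rot: [-2.938, 1.57, 3.073]
wrist_force: [0.1, 0.2, 0.6]
width: 0.0659
```

Request:
drive_tool(
  commands=[
    [[0.02, -0.151, 0, 0], [0.02, -0.151, 0, 0], [0.02, -0.151, 0, 0], [0.02, -0.151, 0, 0], [0.02, -0.151, 0, 0], [0.02, -0.151, 0, 0], [0.02, -0.151, 0, 0], [0.02, -0.151, 0, 0], [0.02, -0.151, 0, 0], [0.02, -0.151, 0, 0], [0.02, -0.151, 0, 0], [0.02, -0.151, 0, 0], [0, 0, 0, 0], [0, 0, 0, 0]],
  ],
)

```text
time: 2.7
tool_pos: [0.3597, -0.2492, 0.1448]
ee_rot: [2.31, 1.569, 2.035]
wrist_force: [0.1, 0.0, 0.3]
width: 0.0657
```

Run:
```python
from m import *
snap('top','top1');snap('side','side1')
go(.36,-.251,.003,-15.9)
```

```text
t 2.8 pos [ 0.3604 -0.2483  0.1453] tooly ang 74.42 tilt [ 0.e+00  9.e-04 -1.e+00] w 0.0659 F [0.2 0.  0.2]
shift tool (fraction) [ 0.5694 -0.0113  0.0016]
world turn -0.32 -> tool x turn frac 0.00088 NB then shift axes rotate
```

View pics/top1.png

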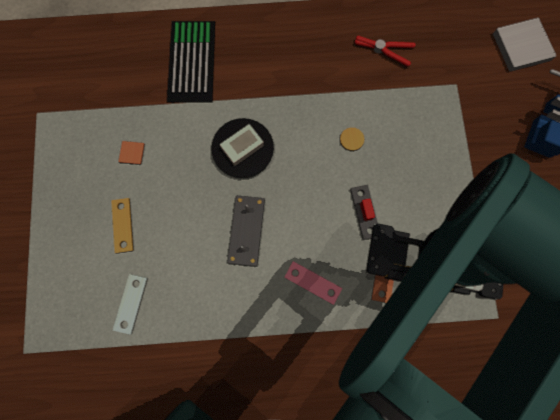

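View pics/side1.png

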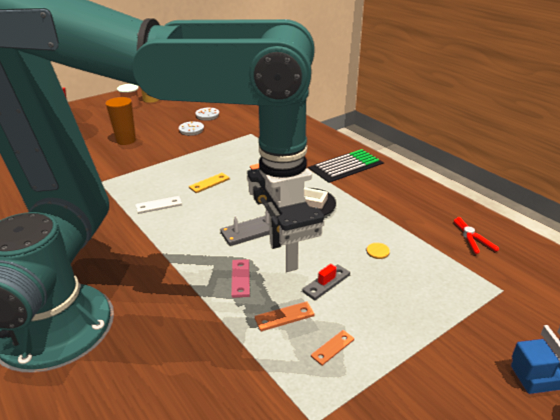

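The side view shows the fingers above the copper plate, which is at (284,316). The top view is partly hidden by the arm. I'll descend now.

Request:
drive_tool(
  commands=[
    [[0.1, -0.006, 0, 0.0009], [0.1, -0.005, 0, 0], [0.1, 0, 0, 0], [0.1, 0, 0, 0], [0.08, 0, 0, 0], [0.04, 0, 0, 0], [0.03, 0, 0, 0], [0, 0, 0, 0], [0, 0, 0, 0]],
  ],
)

```text
time: 3.7
tool_pos: [0.3602, -0.2521, 0.0089]
ee_rot: [-0.384, 1.569, -0.662]
wrist_force: [0.4, -0.2, 0.2]
width: 0.0656
```

Run:
```python
from m import *
snap('side','side2')
go(.36,-.251,.003,-15.9)
s=load('side2');im=s['pixels'][240:360,220:380,::-1];cv2.imwrite('pics/side2z.png',cv2.resize(im,None,fx=4,fy=4,interpolation=cv2.INTER_CUBIC))
```

```text
t 3.8 pos [ 0.3602 -0.2524  0.0091] tooly ang 74.06 tilt [ 0.0017 -0.0014 -1.    ] w 0.0660 F [ 0.3 -0.1  1.3]
shift tool (fraction) [ 0.0243  0.0051 -0.0025]
world turn 0.04 -> tool x turn frac -0.00010 NB then shift axes rotate
```

View pics/side2z.png

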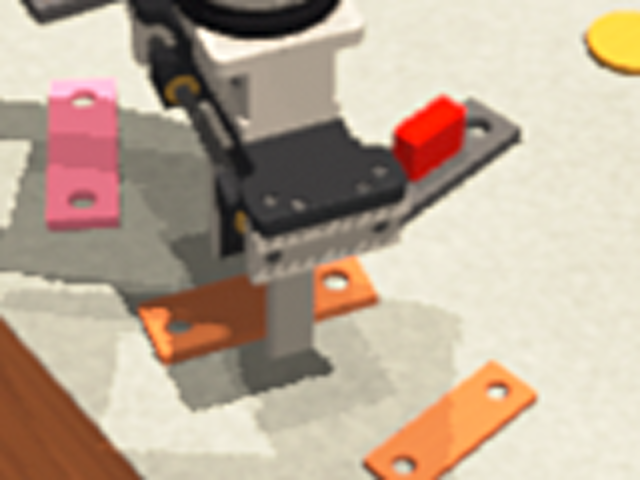

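The near finger stands just in front of the plate's middle, at zoomed (290,355), and the far finger is behind it. I'll lower and close.

Request:
drive_tool(
  commands=[
    [[0.02, 0.004, -0.002, 0], [0, 0, 0, 0], [0, 0, 0, 0]],
  ],
)

```text
time: 4.05
tool_pos: [0.3592, -0.2508, 0.003]
ee_rot: [1.114, 1.571, 0.835]
wrist_force: [0.1, 0.3, 0.6]
width: 0.0658
```

Request:
drive_tool(
  commands=[
    [[0, 0, 0, 0], [0, 0, 0, 0], [0, 0, 0, 0], [0, 0, 0, 0], [0, 0, 0, 0], [0, 0, 0, 0], [0, 0, 0, 0], [0, 0, 0, 0]],
  ],
  grip=0.2,
)

```text
time: 4.85
tool_pos: [0.3593, -0.2505, 0.0029]
ee_rot: [1.673, 1.57, 1.394]
wrist_force: [0.3, 1.6, 0.8]
width: 0.0354
```

Request:
drive_tool(
  commands=[
    [[-0.08, 0, 0, 0], [-0.1, 0, 0, 0], [-0.1, 0, 0, 0], [-0.1, 0, 0, 0], [-0.05, 0, 0, 0], [0, 0, 0, 0], [0, 0, 0, 0]],
  ],
)

```text
time: 5.55
tool_pos: [0.3586, -0.2504, 0.1092]
ee_rot: [2.771, 1.569, 2.493]
wrist_force: [-0.2, 0.2, -2.8]
width: 0.0358
```

Run:
```python
from m import *
snap('side','side3');snap('top','top3')
go(.4665,.0175,.110,-9.9)
```

```text
t 5.7 pos [ 0.3583 -0.25    0.1085] tooly ang 74.04 tilt [-0.0028  0.0025 -1.    ] w 0.0356 F [-0.1  0.  -3.4]
shift tool (fraction) [-0.0046  1.1478  0.1221]
world turn 6.06 -> tool x turn frac -0.01682 NB then shift axes rotate
```

View pics/side3.png

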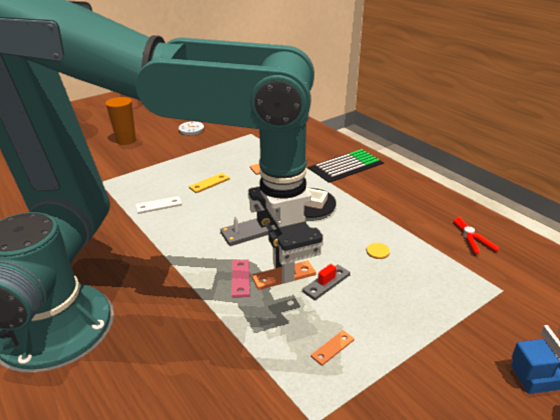

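View pics/top3.png

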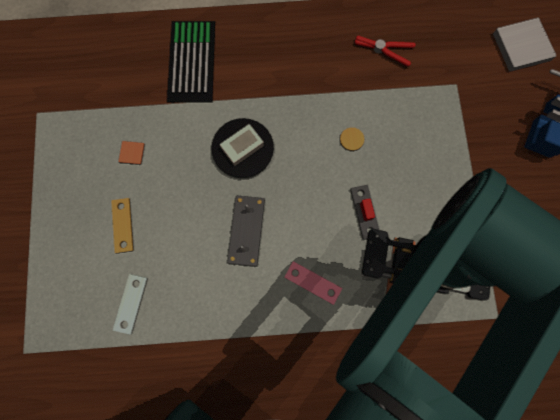

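```bash
cat > jigside.py <<'E'
from m import *
for t,seeds in (('side0',0),('top0',1)):
    s=load(t);hsv=cv2.cvtColor(s['pixels'],cv2.COLOR_RGB2HSV)
    m=cv2.inRange(hsv,(12,120,60),(28,255,255))
    b=np.zeros_like(m)
    if seeds: b[185:275,222:275]=255
    else: b[205:252,215:290]=255
    m&=b
    n,l,st,c=cv2.connectedComponentsWithStats(m)
    # weighted centroid by saturation
    P=[]
    for i in range(1,n):
        x,y,w,h,a=st[i]
        sl=(slice(y-2,y+h+2),slice(x-2,x+w+2)); wt=np.clip(hsv[sl][...,1].astype(float)-50,0,None)
        v,u=np.mgrid[sl]; q=((u*wt).sum()/wt.sum(),(v*wt).sum()/wt.sum())
        P.append(ray(s,*q,.014)[:2]*1000)
    P=np.array(P);print(t,P.round(1).tolist(),'mean',P.mean(0).round(1))
E
python3 jigside.py
python3 - <<'E'
from m import *
s=load('side3');im=s['pixels'][240:300,230:340,::-1];cv2.imwrite('pics/side3z.png',cv2.resize(im,None,fx=7,fy=7,interpolation=cv2.INTER_CUBIC))
W=world(s)
for q in((262,290),(300,282),(275,285),(262,282),(302,266)):print(q,W[q[1],q[0]].round(4),s['pixels'][q[1],q[0]])
E
```

```text
side0 [[530.6, 27.6], [523.6, -11.5], [412.5, 48.2], [405.3, 9.4]] mean [468.   18.4]
top0 [[529.1, 28.6], [522.3, -10.9], [410.7, 49.3], [403.8, 9.8]] mean [466.5  19.2]
(262, 290) [ 0.3693 -0.165   0.0025] [123 119 108]
(300, 282) [ 0.4468 -0.1919  0.0013] [225 221 197]
(275, 285) [ 0.3316 -0.2643  0.1092] [159 122  98]
(262, 282) [ 0.3157 -0.2474  0.1128] [199 103  57]
(302, 266) [ 0.3995 -0.2553  0.1119] [198 103  55]
```

View pics/side3z.png

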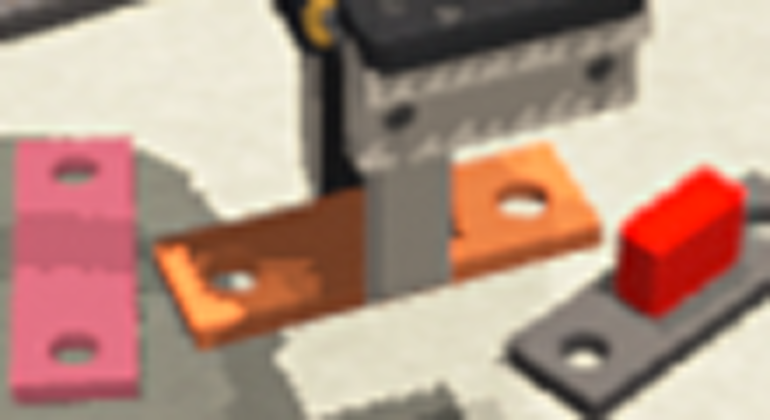

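Run:
```python
from m import *
s=load('side3')
f=lambda q:(ray(s,q[0]/7+230-.43,q[1]/7+240-.43,.1135)*1000).round(1)
for q in [(157,243),(545,147),(598,228),(200,335),(235,278),(523,198)]: print(q,f(q))
print(np.mean([f(q) for q in [(157,243),(545,147),(598,228),(200,335)]],0), f((235,278))/2+f((523,198))/2)
```

```text
(157, 243) [ 312.8 -220.4  113.5]
(545, 147) [ 415.9 -250.8  113.5]
(598, 228) [ 406.2 -284.2  113.5]
(200, 335) [ 302.  -255.4  113.5]
(235, 278) [ 321.  -243.5  113.5]
(523, 198) [ 398.3 -263.4  113.5]
[ 359.225 -252.7    113.5  ] [ 359.65 -253.45  113.5 ]
```

Request:
drive_tool(
  commands=[
    [[0, 0.0963, 0.0102, 0], [0, 0.0963, 0.0102, 0], [0, 0.0963, 0.0102, 0], [0, 0.0963, 0.0102, 0], [0, 0.0963, 0.0102, 0], [0, 0.0963, 0.0102, 0], [0, 0.0963, 0.0102, 0], [0, 0.0963, 0.0102, 0], [0, 0.0963, 0.0102, 0], [0, 0.0963, 0.0102, 0], [0, 0.0963, 0.0102, 0], [0, 0.0963, 0.0102, 0], [0.03, 0, 0, -0.0056], [0.04, 0, 0, -0.0056], [0.04, 0, 0, -0.0056], [0, 0, 0, 0], [0, 0, 0, 0]],
  ],
)

```text
time: 7.35
tool_pos: [0.4673, 0.0186, 0.0819]
ee_rot: [-3.077, 1.568, 3.033]
wrist_force: [-0.0, -0.2, -2.6]
width: 0.0351
```

Run:
```python
from m import *
snap('side','side4');snap('top','top4')
go(.4672,.0195,.081,-9.9)
s=load('side4');im=s['pixels'][180:260,190:310,::-1];cv2.imwrite('pics/side4z.png',cv2.resize(im,None,fx=6,fy=6,interpolation=cv2.INTER_CUBIC))
```

```text
t 7.5 pos [0.4681 0.0185 0.0831] tooly ang 80.06 tilt [ 1.e-04  1.e-04 -1.e+00] w 0.0355 F [ 0.2 -0.4 -2.9]
shift tool (fraction) [ 0.0082  0.0033 -0.0044]
world turn 0.04 -> tool x turn frac -0.00012 NB then shift axes rotate
```

View pics/side4z.png

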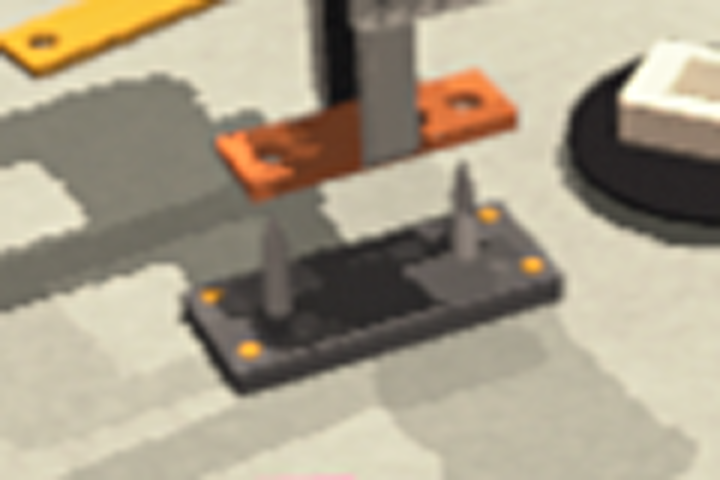

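View pics/top4.png

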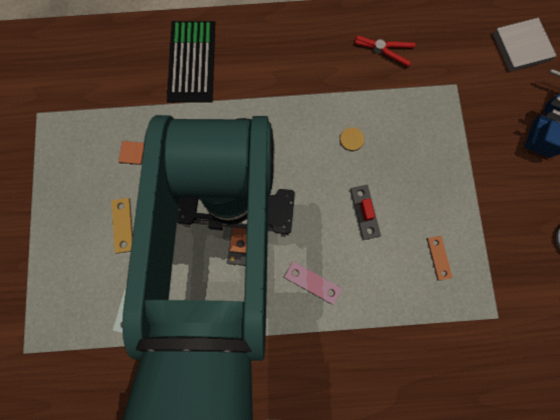

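Run:
```python
from m import *
s=load('side4');t=load('top4')
f=lambda q,h:(ray(s,q[0]/6+190-.42,q[1]/6+180-.42,h)*1000)
C=[f(q,.088)[:2] for q in [(217,142),(480,68),(519,113),(250,190)]]
print('corners',np.round(C,1).tolist(),'mean',np.mean(C,0).round(1))
H=[f(q,.088)[:2] for q in [(270,152),(464,101)]]
print('holes',np.round(H,1).tolist(),'mean',np.mean(H,0).round(1))
P=[f(q,.058)[:2] for q in [(275,216),(463,159)]]
print('pin tips',np.round(P,1).tolist(),'mean',np.mean(P,0).round(1))
im=t['pixels'][215:275,215:275,::-1];cv2.imwrite('pics/top4z.png',cv2.resize(np.clip(im.astype(int)*2,0,255).astype(np.uint8),None,fx=10,fy=10,interpolation=cv2.INTER_CUBIC))
im=s['pixels'][200:240,225:280,::-1];cv2.imwrite('pics/side4zz.png',cv2.resize(im,None,fx=14,fy=14,interpolation=cv2.INTER_CUBIC))
```

```text
corners [[416.3, 40.7], [525.5, 23.4], [518.4, -12.0], [409.0, 5.9]] mean [467.3  14.5]
holes [[428.5, 22.9], [506.7, 7.7]] mean [467.6  15.3]
pin tips [[429.3, 23.9], [508.7, 12.4]] mean [469.   18.2]
```

View pics/top4z.png

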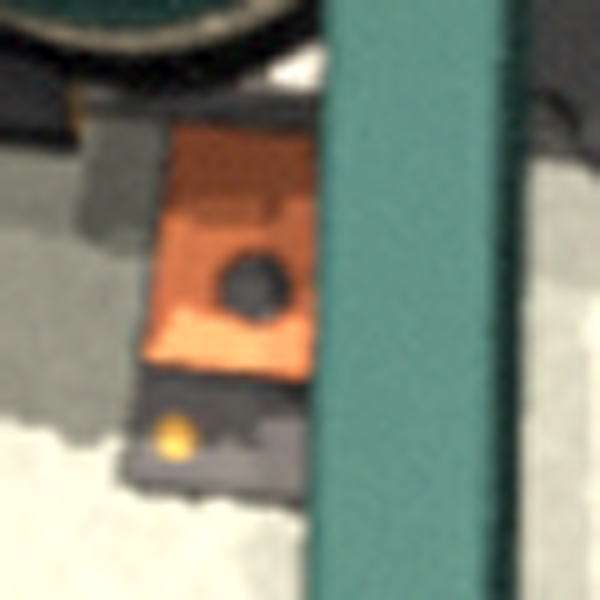

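Run:
```python
from m import *
t=load('top4')
g=lambda a,b,h:(ray(t,a/10+215-.45,b/10+215-.45,h)*1000).round(1)
for h in (.086,.088,.090): print(h,'hole',g(253,285,h))
print('edge corner near-left', g(141,360,.088),'left edge at',g(175,125,.088))
print('bolt',g(177,438,.014))
o,R=pose();print(o['tool_pos'].round(4))
```

```text
0.086 hole [429.3  26.3  86. ]
0.088 hole [429.   26.1  88. ]
0.09 hole [428.7  26.   90. ]
edge corner near-left [416.8  47.   88. ] left edge at [459.5  38.8  88. ]
bolt [410.4  49.2  14. ]
[0.4681 0.0185 0.0831]
```

Run:
```python
from m import *
for n,lo in (('side4',(6,100,120)),('top4',(6,100,60))):
    s=load(n);W=world(s);hsv=cv2.cvtColor(s['pixels'],cv2.COLOR_RGB2HSV)
    m=cv2.inRange(hsv,lo,(16,255,255));m=cv2.erode(m,np.ones((3,3)))
    k=(m>0)&(abs(W[...,0]-.467)<.08)&(abs(W[...,1]-.019)<.05)&(W[...,2]>.04)
    z=W[k][:,2];print(n,k.sum(),np.percentile(z,[10,25,50,75,90]).round(4))
    # jig top
    k=(abs(W[...,0]-.467)<.05)&(abs(W[...,1]-.019)<.02)&(W[...,2]>.005)&(W[...,2]<.03);print(' jig z',np.median(W[k][:,2]).round(4))
```

```text
side4 146 [0.0849 0.0864 0.0873 0.0882 0.0887]
 jig z 0.0148
top4 142 [0.0864 0.0873 0.0881 0.0892 0.09  ]
 jig z 0.0147
```

Request:
drive_tool(
  commands=[
    [[0, 0.004, -0.004, 0], [0.03, 0, 0, 0], [0.03, 0, 0, 0], [0.03, 0, 0, 0], [0.022, 0, 0, 0], [0, 0, 0, 0], [0, 0, 0, 0]],
  ],
)

```text
time: 8.15
tool_pos: [0.4671, 0.0198, 0.0547]
ee_rot: [2.984, 1.57, 2.811]
wrist_force: [0.2, -0.1, -2.4]
width: 0.0354
```

Run:
```python
from m import *
snap('side','side5');snap('top','top5')
go(.4672,.0195,.081,-9.9)
s=load('side5');im=s['pixels'][180:260,190:310,::-1];a=cv2.resize(im,None,fx=6,fy=6,interpolation=cv2.INTER_CUBIC);cv2.imwrite('pics/side5z.png',a)
t=load('top5');im=t['pixels'][215:275,215:275,::-1];cv2.imwrite('pics/top5z.png',cv2.resize(np.clip(im.astype(int)*2,0,255).astype(np.uint8),None,fx=10,fy=10,interpolation=cv2.INTER_CUBIC))
```

```text
t 8.2 pos [0.4676 0.0197 0.0553] tooly ang 80.09 tilt [ 7.e-04  0.e+00 -1.e+00] w 0.0355 F [ 0.4  1.1 -3. ]
shift tool (fraction) [-0.1028 -0.0011 -0.0012]
world turn 0.01 -> tool x turn frac -0.00002 NB then shift axes rotate
```

View pics/side5z.png

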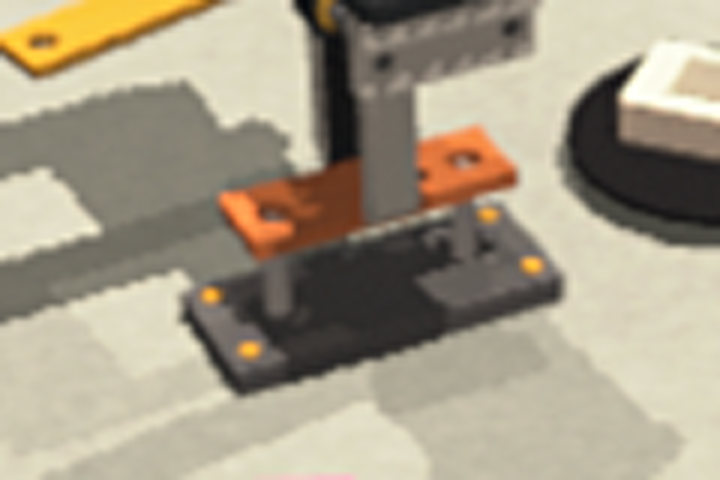

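View pics/top5z.png

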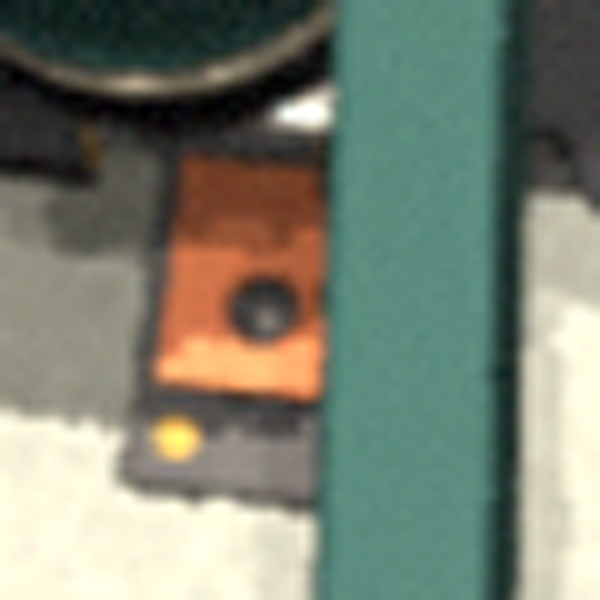

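The pin tip shows inside the hole, near its centre: top zoom (267,313) against a hole centre of (265,309). The side view shows the pins under both holes. I'll keep descending with force checks.

Request:
drive_tool(
  commands=[
    [[0.02, 0, 0, 0], [0.02, 0, 0, 0], [0.02, 0, 0, 0], [0, 0, 0, 0]],
  ],
)

```text
time: 8.65
tool_pos: [0.4663, 0.0198, 0.0388]
ee_rot: [-3.083, 1.568, 3.028]
wrist_force: [-0.7, 0.1, -2.6]
width: 0.0354
```

Request:
drive_tool(
  commands=[
    [[0.02, 0, 0, 0], [0.02, 0, 0, 0], [0.02, 0, 0, 0], [0, 0, 0, 0]],
  ],
)

```text
time: 9.05
tool_pos: [0.4664, 0.0198, 0.0239]
ee_rot: [-3.107, 1.569, 3.004]
wrist_force: [0.4, 0.1, -3.6]
width: 0.0356
```

Request:
drive_tool(
  commands=[
    [[0.02, 0, 0, 0], [0.004, 0, 0, 0], [0, 0, 0, 0], [0, 0, 0, 0]],
  ],
)

```text
time: 9.45
tool_pos: [0.4674, 0.0197, 0.0191]
ee_rot: [0.425, 1.57, 0.252]
wrist_force: [-0.7, 0.4, -1.9]
width: 0.0352
```

Request:
drive_tool(
  commands=[
    [[0, 0, 0, 0], [0, 0, 0, 0], [0, 0, 0, 0], [0, 0, 0, 0], [0, 0, 0, 0]],
  ],
  grip=0.65,
)

```text
time: 9.95
tool_pos: [0.4675, 0.0197, 0.0192]
ee_rot: [0.233, 1.57, 0.06]
wrist_force: [0.1, -0.5, -0.7]
width: 0.0612
```

Request:
drive_tool(
  commands=[
    [[-0.08, 0, 0, 0], [-0.12, 0, 0, 0], [-0.12, 0, 0, 0], [-0.12, 0, 0, 0], [0, 0, 0, 0]],
  ],
)

```text
time: 10.45
tool_pos: [0.4704, 0.0195, 0.134]
ee_rot: [0.102, 1.561, -0.071]
wrist_force: [0.1, 0.1, 0.9]
width: 0.0607
```

Run:
```python
from m import *
snap('side','side6')
go(.4954,.271,.12,4.3)
s=load('side6');im=s['pixels'][180:260,190:310,::-1];a=cv2.resize(im,None,fx=6,fy=6,interpolation=cv2.INTER_CUBIC);cv2.imwrite('pics/side6z.png',a)
```

```text
t 10.5 pos [0.4689 0.0196 0.1313] tooly ang 80.09 tilt [ 5.5e-03 -3.0e-04 -1.0e+00] w 0.0612 F [-0.6  0.4  0.2]
shift tool (fraction) [ 0.0454  1.0087 -0.0688]
world turn 14.21 -> tool x turn frac -0.03946 NB then shift axes rotate
```

View pics/side6z.png

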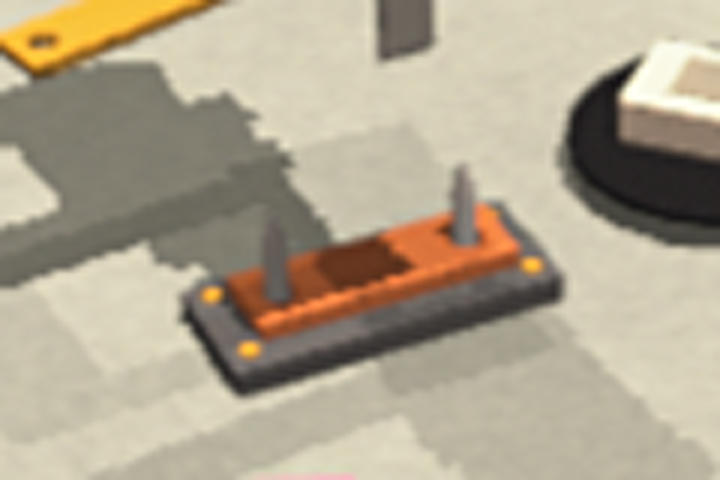

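The copper plate is seated on the base with both pins through it, at side zoom (275,300) and (465,240). Brass is next.

Request:
drive_tool(
  commands=[
    [[0, 0.101, -0.0068, 0], [0, 0.101, -0.0068, 0], [0, 0.101, -0.0068, 0], [0, 0.101, -0.0068, 0], [0, 0.101, -0.0068, 0], [0, 0.101, -0.0068, 0], [0, 0.101, -0.0068, 0], [0, 0.101, -0.0068, 0], [0, 0.101, -0.0068, 0], [0, 0.101, -0.0068, 0], [0.06, 0, 0, -0.0098], [0.08, 0, 0, -0.0099], [0.08, 0, 0, -0.0099], [0.08, 0, 0, -0.0098], [0.06, 0, 0, 0], [0, 0, 0, 0], [0, 0, 0, 0]],
  ],
  grip=0.7,
)

```text
time: 12.2
tool_pos: [0.4936, 0.2712, 0.0383]
ee_rot: [-2.86, 1.569, -2.786]
wrist_force: [0.2, 0.4, -0.2]
width: 0.0662
```

Run:
```python
from m import *
snap('side','side7')
go(.4955,.2705,.003,4.3)
s=load('side7');im=s['pixels'][140:220,160:280,::-1];a=cv2.resize(im,None,fx=6,fy=6,interpolation=cv2.INTER_CUBIC);cv2.imwrite('pics/side7z.png',a)
```

```text
t 12.2 pos [0.4943 0.2715 0.0394] tooly ang 94.24 tilt [ 7.e-04  4.e-04 -1.e+00] w 0.0656 F [-0.1 -0.4  0.6]
shift tool (fraction) [ 0.1457 -0.0045  0.0043]
world turn 0.06 -> tool x turn frac -0.00018 NB then shift axes rotate
```

View pics/side7z.png

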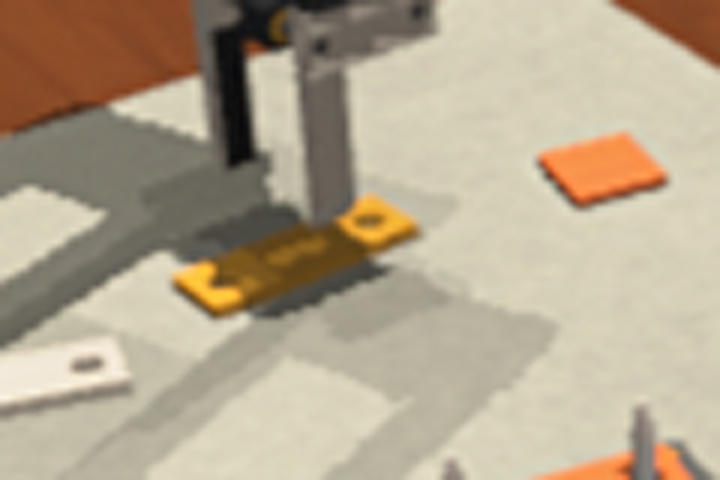

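The fingers straddle the brass plate, with the near finger at zoomed (328,220).

Request:
drive_tool(
  commands=[
    [[0.05, -0.003, 0.004, 0], [0.05, 0, 0, 0], [0.03, 0, 0, 0], [0.014, 0, 0, 0], [0, 0, 0, 0], [0, 0, 0, 0]],
  ],
)

```text
time: 12.85
tool_pos: [0.4951, 0.2708, 0.0031]
ee_rot: [0.594, 1.57, 0.669]
wrist_force: [-0.5, -0.6, 0.3]
width: 0.0655
```

Request:
drive_tool(
  commands=[
    [[0, 0, 0, 0], [0, 0, 0, 0], [0, 0, 0, 0], [0, 0, 0, 0], [0, 0, 0, 0], [0, 0, 0, 0], [0, 0, 0, 0], [0, 0, 0, 0]],
  ],
  grip=0.2,
)

```text
time: 13.65
tool_pos: [0.4952, 0.2707, 0.0032]
ee_rot: [0.158, 1.57, 0.232]
wrist_force: [0.1, -0.3, 1.4]
width: 0.0356
```

Request:
drive_tool(
  commands=[
    [[-0.08, 0, 0, 0], [-0.1, 0, 0, 0], [-0.1, 0, 0, 0], [-0.1, 0, 0, 0], [-0.05, 0, 0, 0], [0, 0, 0, 0], [0, 0, 0, 0]],
  ],
)

```text
time: 14.35
tool_pos: [0.4943, 0.2705, 0.1091]
ee_rot: [-2.886, 1.569, -2.812]
wrist_force: [1.3, -0.0, -2.4]
width: 0.0351
```

Run:
```python
from m import *
go(.4672,.0197,.110,-9.9)
```

```text
t 14.3 pos [0.4943 0.2705 0.1091] tooly ang 94.28 tilt [-1.9e-03 -6.0e-04 -1.0e+00] w 0.0351 F [ 1.3 -0.  -2.4]
shift tool (fraction) [-0.0027 -0.9922 -0.183 ]
world turn -14.18 -> tool x turn frac 0.03938 NB then shift axes rotate
```

Request:
drive_tool(
  commands=[
    [[0, -0.0992, -0.0183, 0], [0, -0.0992, -0.0183, 0], [0, -0.0992, -0.0183, 0], [0, -0.0992, -0.0183, 0], [0, -0.0992, -0.0183, 0], [0, -0.0992, -0.0183, 0], [0, -0.0992, -0.0183, 0], [0, -0.0992, -0.0183, 0], [0, -0.0992, -0.0183, 0], [0, -0.0992, -0.0183, 0], [0.02, 0, 0, 0.0098], [0.02, 0, 0, 0.0099], [0.03, 0, 0, 0.0098], [0.03, 0, 0, 0.0099], [0, 0, 0, 0], [0, 0, 0, 0]],
  ],
)

```text
time: 15.95
tool_pos: [0.4668, 0.0201, 0.084]
ee_rot: [-3.086, 1.568, 3.026]
wrist_force: [-0.4, 0.6, -1.7]
width: 0.0357
```

```bash
cat > chk.py <<'E'
import sys
from m import *
tag=sys.argv[1]
s=snap('side','side'+tag);t=snap('top','top'+tag)
go(.4672,.0197,.055,-9.9)
a=cv2.resize(s['pixels'][170:260,190:310,::-1],None,fx=5,fy=5,interpolation=cv2.INTER_CUBIC)
im=t['pixels'][215:275,215:255,::-1];b=cv2.resize(np.clip(im.astype(int)*2,0,255).astype(np.uint8),None,fx=5,fy=7.5,interpolation=cv2.INTER_CUBIC)
cv2.imwrite(f'pics/c{tag}.png',np.hstack([a,b]))
E
python3 chk.py 8
```

```text
t 16.1 pos [0.4677 0.0201 0.0851] tooly ang 80.15 tilt [-7.e-04  1.e-04 -1.e+00] w 0.0350 F [ 0.  -0.3 -1.9]
shift tool (fraction) [ 0.1205 -0.0017 -0.0016]
world turn -0.05 -> tool x turn frac 0.00014 NB then shift axes rotate
```

View pics/c8.png

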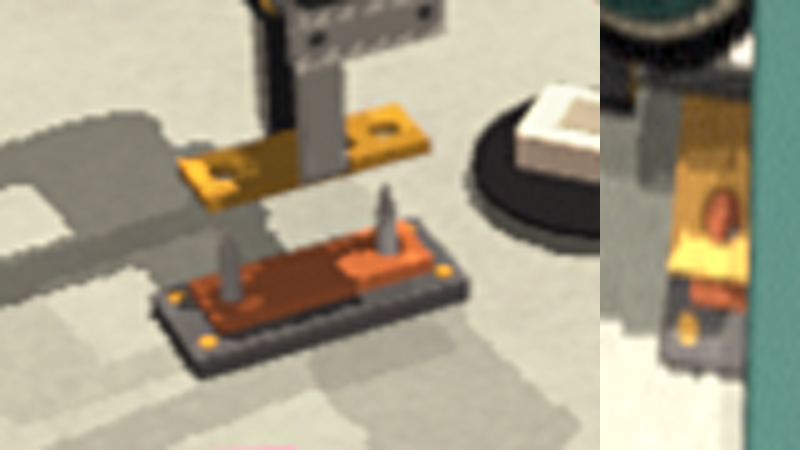

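Request:
drive_tool(
  commands=[
    [[0.03, -0.001, -0.001, 0], [0.04, 0, 0, 0], [0.03, 0, 0, 0], [0.02, 0, 0, 0], [0, 0, 0, 0], [0, 0, 0, 0]],
  ],
)

```text
time: 16.65
tool_pos: [0.4676, 0.0198, 0.0553]
ee_rot: [2.877, 1.571, 2.704]
wrist_force: [1.2, 0.5, -2.8]
width: 0.0355
```

```bash
python3 chk.py 9
```

```text
t 16.8 pos [0.4679 0.0198 0.0559] tooly ang 80.10 tilt [ 9.e-04  0.e+00 -1.e+00] w 0.0352 F [ 0.1  0.4 -2.9]
shift tool (fraction) [ 0.0034 -0.0009 -0.0029]
world turn 0.00 -> tool x turn frac -0.00001 NB then shift axes rotate
```

View pics/c9.png

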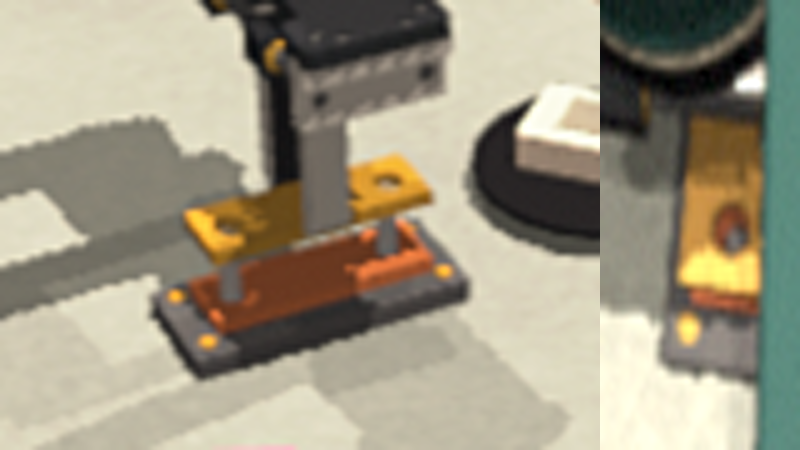

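The pin tip sits about 1.3 px low in the brass hole, at (734,238) against (730,228). I'll shift about 1.5 mm towards the robot.

Request:
drive_tool(
  commands=[
    [[0, -0.002, -0.007, 0], [0, 0, 0, 0], [0.02, 0, 0, 0], [0.02, 0, 0, 0], [0.02, 0, 0, 0], [0, 0, 0, 0]],
  ],
)

```text
time: 17.35
tool_pos: [0.4648, 0.0197, 0.0392]
ee_rot: [-3.075, 1.568, 3.035]
wrist_force: [-0.2, 0.5, -2.8]
width: 0.0355
```

Request:
drive_tool(
  commands=[
    [[0.02, 0, 0, 0], [0.02, 0, 0, 0], [0, 0, 0, 0], [0, 0, 0, 0]],
  ],
)

```text
time: 17.75
tool_pos: [0.4656, 0.0196, 0.0302]
ee_rot: [3.042, 1.57, 2.869]
wrist_force: [0.1, 0.2, -1.9]
width: 0.0353
```

```bash
python3 chk.py 10
```

```text
t 17.9 pos [0.466  0.0196 0.0307] tooly ang 80.09 tilt [ 5.e-04  1.e-04 -1.e+00] w 0.0355 F [ 0.1 -0.4 -1.6]
shift tool (fraction) [-0.0974  0.0012  0.0049]
world turn 0.01 -> tool x turn frac -0.00002 NB then shift axes rotate
```

View pics/c10.png

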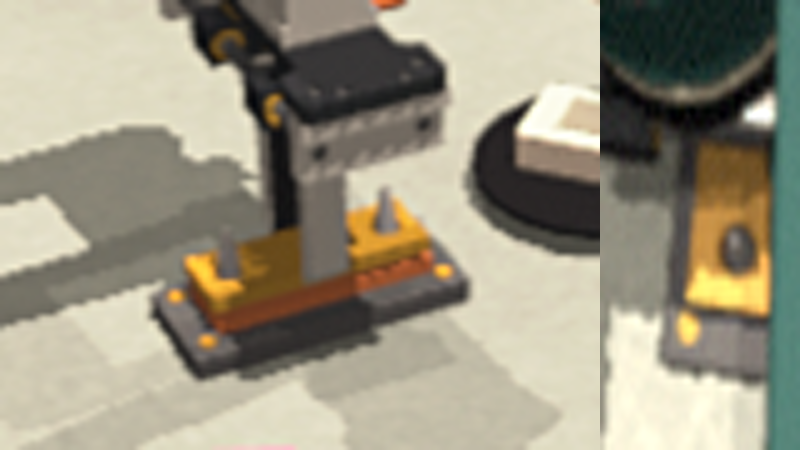

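Request:
drive_tool(
  commands=[
    [[0.016, 0, 0, 0], [0, 0, 0, 0], [0, 0, 0, 0]],
  ],
)

```text
time: 18.15
tool_pos: [0.4656, 0.0197, 0.0263]
ee_rot: [2.949, 1.57, 2.776]
wrist_force: [0.3, -0.0, -2.4]
width: 0.0352
```

Request:
drive_tool(
  commands=[
    [[0, 0, 0, 0], [0, 0, 0, 0], [0, 0, 0, 0], [0, 0, 0, 0], [0, 0, 0, 0]],
  ],
  grip=0.65,
)

```text
time: 18.65
tool_pos: [0.4659, 0.0196, 0.0267]
ee_rot: [0.204, 1.57, 0.031]
wrist_force: [0.7, -0.4, 0.7]
width: 0.0608
```

Request:
drive_tool(
  commands=[
    [[-0.08, 0, 0, 0], [-0.12, 0, 0, 0], [-0.12, 0, 0, 0], [-0.08, 0, 0, 0], [0, 0, 0, 0]],
  ],
)

```text
time: 19.15
tool_pos: [0.4681, 0.0194, 0.1301]
ee_rot: [0.101, 1.563, -0.072]
wrist_force: [0.5, 0.5, -0.4]
width: 0.0611
```

```bash
python3 chk.py 11; python3 -c "
from m import *
go(.338,.2545,.12,-16.6)"
```

```text
t 19.2 pos [0.4657 0.0196 0.1261] tooly ang 80.09 tilt [ 2.e-04  0.e+00 -1.e+00] w 0.0612 F [-1.2  0.2 -1.1]
shift tool (fraction) [0.2846 0.0014 0.0058]
world turn 0.01 -> tool x turn frac -0.00002 NB then shift axes rotate
t 19.2 pos [0.4657 0.0196 0.1261] tooly ang 80.09 tilt [ 2.e-04  0.e+00 -1.e+00] w 0.0612 F [-1.2  0.2 -1.1]
shift tool (fraction) [ 0.0245  0.8377 -0.6648]
world turn -6.69 -> tool x turn frac 0.01859 NB then shift axes rotate
```

View pics/c11.png

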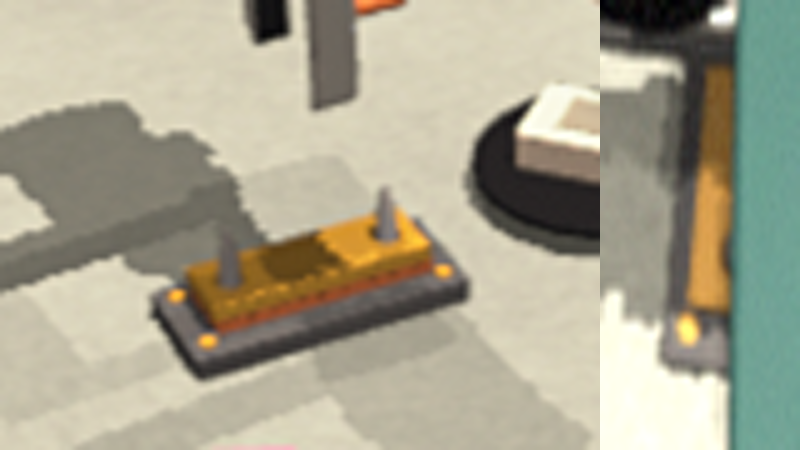

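The brass lies flat on the copper with both pins through. Aluminium is next.

Request:
drive_tool(
  commands=[
    [[0, 0.0698, -0.0554, 0], [0, 0.0698, -0.0554, 0], [0, 0.0698, -0.0554, 0], [0, 0.0698, -0.0554, 0], [0, 0.0698, -0.0554, 0], [0, 0.0698, -0.0554, 0], [0, 0.0698, -0.0554, 0], [0, 0.0698, -0.0554, 0], [0, 0.0698, -0.0554, 0], [0, 0.0698, -0.0554, 0], [0, 0.0698, -0.0554, 0], [0, 0.0698, -0.0554, 0], [0.08, 0, 0, 0.0062], [0.1, 0, 0, 0.0062], [0.1, 0, 0, 0.0062], [0.06, 0, 0, 0], [0, 0, 0, 0], [0, 0, 0, 0]],
  ],
  grip=0.7,
)

```text
time: 21.05
tool_pos: [0.3372, 0.254, 0.0403]
ee_rot: [-2.366, 1.568, -2.656]
wrist_force: [0.6, -0.0, -0.6]
width: 0.0659
```

Run:
```python
from m import *
snap('side','side12')
go(.338,.2545,.003,-16.6)
s=load('side12');im=s['pixels'][150:230,100:220,::-1];a=cv2.resize(im,None,fx=6,fy=6,interpolation=cv2.INTER_CUBIC);cv2.imwrite('pics/side12z.png',a)
```

```text
t 21.1 pos [0.338  0.2544 0.0413] tooly ang 73.40 tilt [-5.e-04 -2.e-04 -1.e+00] w 0.0658 F [-0.4  0.3  0.6]
shift tool (fraction) [1.534e-01 5.000e-04 1.000e-04]
world turn 0.00 -> tool x turn frac -0.00000 NB then shift axes rotate
```

View pics/side12z.png

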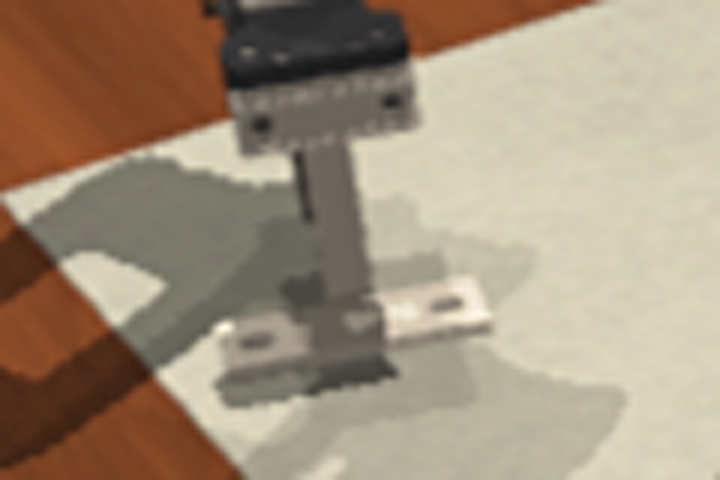

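The fingers are over the middle of the aluminium plate and aligned with it.

Request:
drive_tool(
  commands=[
    [[0.05, 0, 0, 0], [0.05, 0, 0, 0], [0.03, 0, 0, 0], [0.022, 0, 0, 0], [0, 0, 0, 0], [0, 0, 0, 0]],
  ],
)

```text
time: 21.7
tool_pos: [0.3381, 0.2545, 0.0035]
ee_rot: [2.408, 1.571, 2.118]
wrist_force: [-0.1, -0.1, 0.4]
width: 0.0655
```

Request:
drive_tool(
  commands=[
    [[0, 0, 0, 0], [0, 0, 0, 0], [0, 0, 0, 0], [0, 0, 0, 0], [0, 0, 0, 0], [0, 0, 0, 0], [0, 0, 0, 0], [0, 0, 0, 0]],
  ],
  grip=0.2,
)

```text
time: 22.5
tool_pos: [0.3382, 0.2545, 0.0037]
ee_rot: [0.576, 1.571, 0.287]
wrist_force: [0.0, 0.2, 1.3]
width: 0.0352
```

Request:
drive_tool(
  commands=[
    [[-0.08, 0, 0, 0], [-0.1, 0, 0, 0], [-0.1, 0, 0, 0], [-0.1, 0, 0, 0], [-0.05, 0, 0, 0], [0, 0, 0, 0], [0, 0, 0, 0]],
  ],
)

```text
time: 23.2
tool_pos: [0.3376, 0.2542, 0.1099]
ee_rot: [-2.399, 1.569, -2.689]
wrist_force: [-0.6, -0.3, -0.5]
width: 0.0352
```

Run:
```python
from m import *
go(.4668,.0197,.110,-9.9)
```

```text
t 23.2 pos [0.3376 0.2542 0.1099] tooly ang 73.40 tilt [-1.3e-03 -6.0e-04 -1.0e+00] w 0.0352 F [-0.6 -0.3 -0.5]
shift tool (fraction) [-4.000e-04 -7.512e-01  7.635e-01]
world turn 6.70 -> tool x turn frac -0.01862 NB then shift axes rotate
```

Request:
drive_tool(
  commands=[
    [[0, -0.0626, 0.0636, 0], [0, -0.0626, 0.0636, 0], [0, -0.0626, 0.0636, 0], [0, -0.0626, 0.0636, 0], [0, -0.0626, 0.0636, 0], [0, -0.0626, 0.0636, 0], [0, -0.0626, 0.0636, 0], [0, -0.0626, 0.0636, 0], [0, -0.0626, 0.0636, 0], [0, -0.0626, 0.0636, 0], [0, -0.0626, 0.0636, 0], [0, -0.0626, 0.0636, 0], [0.03, 0, 0, -0.0062], [0.04, 0, 0, -0.0062], [0.03, 0, 0, -0.0062], [0, 0, 0, 0], [0, 0, 0, 0]],
  ],
)

```text
time: 24.9
tool_pos: [0.4663, 0.0201, 0.0846]
ee_rot: [-3.101, 1.568, 3.008]
wrist_force: [0.1, -0.6, -0.1]
width: 0.0356
```

```bash
python3 chk.py 13
```

```text
t 25.0 pos [0.4671 0.0201 0.0857] tooly ang 80.07 tilt [-4.e-04  1.e-04 -1.e+00] w 0.0350 F [ 0.   0.1 -1.1]
shift tool (fraction) [ 0.123  -0.0015  0.0005]
world turn 0.03 -> tool x turn frac -0.00008 NB then shift axes rotate
```

View pics/c13.png

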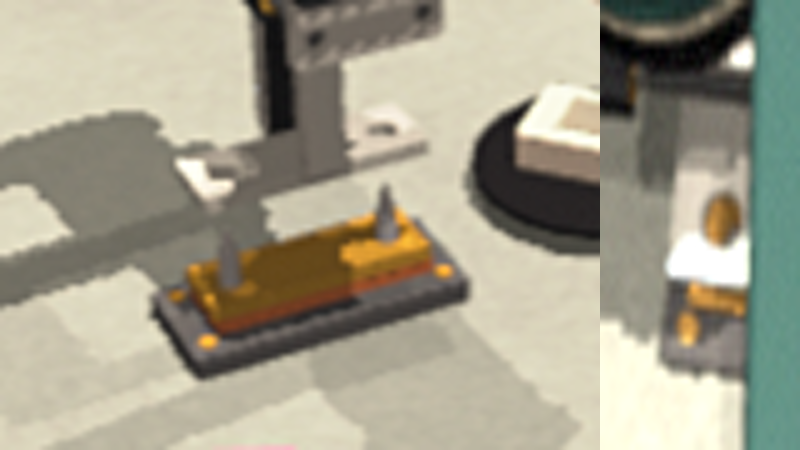

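Request:
drive_tool(
  commands=[
    [[0.03, -0.001, -0.001, 0], [0.04, 0, 0, 0], [0.03, 0, 0, 0], [0.02, 0, 0, 0], [0, 0, 0, 0], [0, 0, 0, 0]],
  ],
)

```text
time: 25.6
tool_pos: [0.4669, 0.0198, 0.0558]
ee_rot: [2.966, 1.571, 2.793]
wrist_force: [-0.1, 1.1, -0.4]
width: 0.0357
```

```bash
python3 chk.py 14
```

```text
t 25.7 pos [0.4673 0.0198 0.0564] tooly ang 80.10 tilt [ 8.e-04  0.e+00 -1.e+00] w 0.0353 F [-0.1  0.  -1.4]
shift tool (fraction) [ 0.0054 -0.0004 -0.0003]
world turn 0.00 -> tool x turn frac -0.00001 NB then shift axes rotate
```

View pics/c14.png

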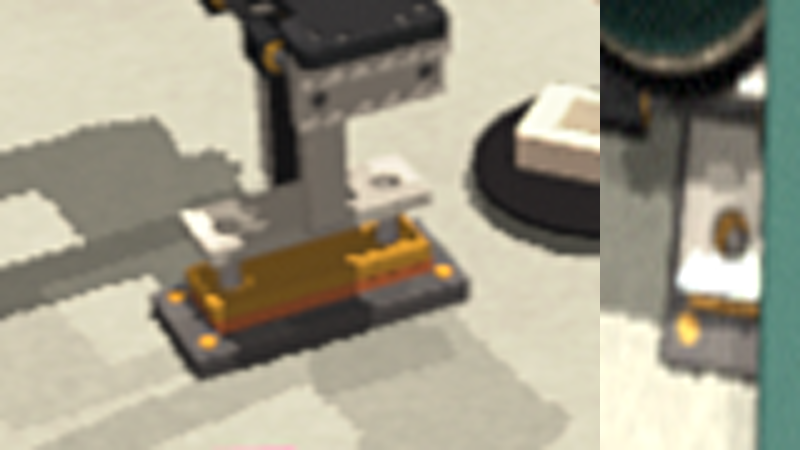

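The tip is slightly low and right of the hole centre, (735,236) against (730,231), so I'll make a small correction and descend.

Request:
drive_tool(
  commands=[
    [[0, -0.003, -0.004, 0], [0, 0, 0, 0], [0.02, 0, 0, 0], [0.02, 0, 0, 0], [0.02, 0, 0, 0], [0, 0, 0, 0], [0, 0, 0, 0]],
  ],
)

```text
time: 26.4
tool_pos: [0.4656, 0.0193, 0.0406]
ee_rot: [3.121, 1.57, 2.949]
wrist_force: [-0.7, 0.6, -0.8]
width: 0.0354
```

Request:
drive_tool(
  commands=[
    [[0.012, 0, 0, 0], [0, 0, 0, 0], [0, 0, 0, 0]],
  ],
)

```text
time: 26.7
tool_pos: [0.4659, 0.0192, 0.038]
ee_rot: [1.292, 1.571, 1.119]
wrist_force: [-0.1, 0.3, -0.4]
width: 0.0354
```

```bash
python3 chk.py 15
```

```text
t 26.8 pos [0.4659 0.0192 0.0381] tooly ang 80.09 tilt [ 3.e-04  1.e-04 -1.e+00] w 0.0354 F [ 0.6  0.9 -0.9]
shift tool (fraction) [-0.0677  0.0027  0.0047]
world turn 0.01 -> tool x turn frac -0.00002 NB then shift axes rotate
```

View pics/c15.png

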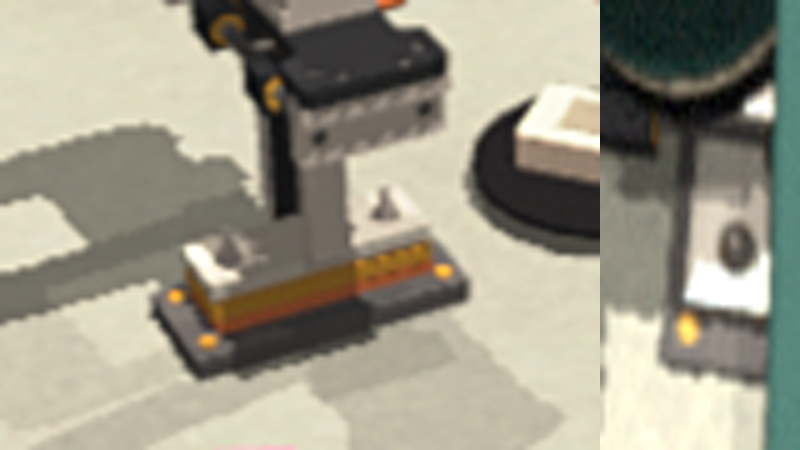

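Request:
drive_tool(
  commands=[
    [[0.013, 0, 0, 0], [0, 0, 0, 0], [0, 0, 0, 0]],
  ],
)

```text
time: 27.1
tool_pos: [0.4657, 0.0192, 0.0345]
ee_rot: [2.966, 1.57, 2.793]
wrist_force: [1.0, 0.1, -1.2]
width: 0.0354
```

Request:
drive_tool(
  commands=[
    [[0, 0, 0, 0], [0, 0, 0, 0], [0, 0, 0, 0], [0, 0, 0, 0], [0, 0, 0, 0]],
  ],
  grip=0.65,
)

```text
time: 27.6
tool_pos: [0.4659, 0.0192, 0.0348]
ee_rot: [0.477, 1.571, 0.304]
wrist_force: [0.1, -0.1, 0.9]
width: 0.0609
```

Request:
drive_tool(
  commands=[
    [[-0.08, 0, 0, 0], [-0.12, 0, 0, 0], [-0.12, 0, 0, 0], [-0.08, 0, 0, 0], [0, 0, 0, 0]],
  ],
)

```text
time: 28.1
tool_pos: [0.4682, 0.0191, 0.1383]
ee_rot: [0.103, 1.563, -0.07]
wrist_force: [0.4, -0.4, 1.2]
width: 0.0612
```

```bash
python3 chk.py 16; python3 -c "
from m import *
go(.4867,-.2235,.12,7.0)"
```

```text
t 28.2 pos [0.4658 0.0192 0.1343] tooly ang 80.09 tilt [ 1.e-04  1.e-04 -1.e+00] w 0.0613 F [-0.6  0.2 -0.4]
shift tool (fraction) [0.3174 0.0029 0.0053]
world turn 0.01 -> tool x turn frac -0.00002 NB then shift axes rotate
t 28.2 pos [0.4658 0.0192 0.1343] tooly ang 80.09 tilt [ 1.e-04  1.e-04 -1.e+00] w 0.0613 F [-0.6  0.2 -0.4]
shift tool (fraction) [ 0.0573 -0.942   0.2495]
world turn 16.91 -> tool x turn frac -0.04696 NB then shift axes rotate
```

View pics/c16.png

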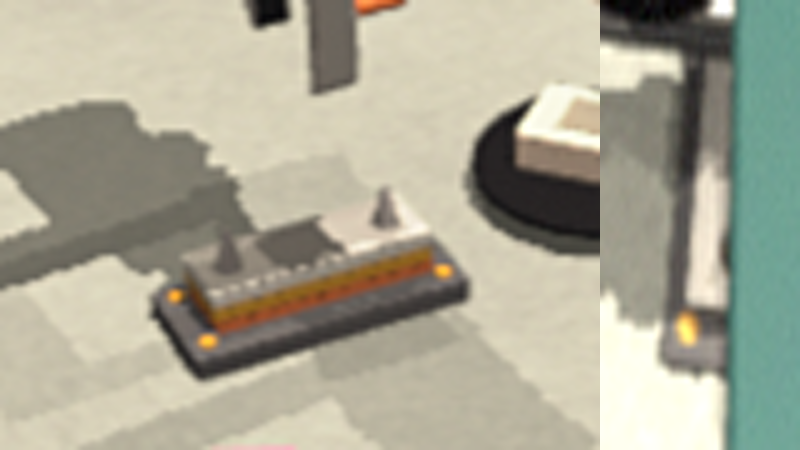

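The three layers are stacked flat. The pressure plate is next, gripped by its handle.

Request:
drive_tool(
  commands=[
    [[0, -0.0942, 0.025, 0], [0, -0.0942, 0.025, 0], [0, -0.0942, 0.025, 0], [0, -0.0942, 0.025, 0], [0, -0.0942, 0.025, 0], [0, -0.0942, 0.025, 0], [0, -0.0942, 0.025, 0], [0, -0.0942, 0.025, 0], [0, -0.0942, 0.025, 0], [0, -0.0942, 0.025, 0], [0.05, 0, 0, -0.0094], [0.06, 0, 0, -0.0094], [0.06, 0, 0, -0.0094], [0.06, 0, 0, -0.0094], [0.05, 0, 0, -0.0094], [0, 0, 0, 0], [0, 0, 0, 0]],
  ],
  grip=0.6,
)

```text
time: 29.9
tool_pos: [0.4859, -0.223, 0.0631]
ee_rot: [2.469, 1.568, 2.59]
wrist_force: [-0.8, 0.3, 0.9]
width: 0.0563
```

Run:
```python
from m import *
snap('side','side17')
go(.4867,-.2235,.0135,7.0)
s=load('side17');im=s['pixels'][220:310,270:390,::-1];a=cv2.resize(im,None,fx=6,fy=6,interpolation=cv2.INTER_CUBIC);cv2.imwrite('pics/side17z.png',a)
```

```text
t 29.9 pos [ 0.4866 -0.2233  0.0641] tooly ang 96.96 tilt [-1.e-03  7.e-04 -1.e+00] w 0.0566 F [-0.9  0.5  0.9]
shift tool (fraction) [ 0.2026 -0.001   0.0005]
world turn 0.04 -> tool x turn frac -0.00012 NB then shift axes rotate
```

View pics/side17z.png

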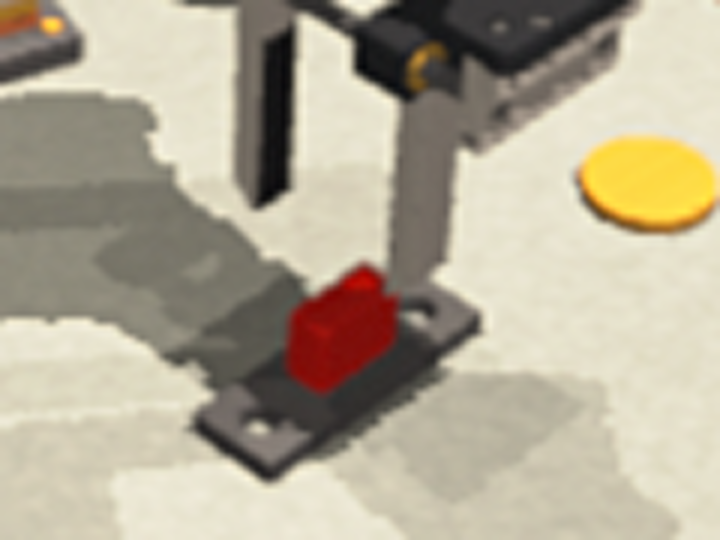

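Request:
drive_tool(
  commands=[
    [[0.05, 0, 0, 0], [0.06, 0, 0, 0], [0.05, 0, 0, 0], [0.025, 0, 0, 0], [0.013, 0, 0, 0], [0, 0, 0, 0], [0, 0, 0, 0]],
  ],
)

```text
time: 30.65
tool_pos: [0.4873, -0.2238, 0.0157]
ee_rot: [-0.586, 1.57, -0.464]
wrist_force: [0.3, 0.5, -0.3]
width: 0.0561
```

Request:
drive_tool(
  commands=[
    [[0, 0, 0, 0], [0, 0, 0, 0], [0, 0, 0, 0], [0, 0, 0, 0], [0, 0, 0, 0], [0, 0, 0, 0], [0, 0, 0, 0], [0, 0, 0, 0], [0, 0, 0, 0]],
  ],
  grip=0.05,
)

```text
time: 31.55
tool_pos: [0.487, -0.2239, 0.0154]
ee_rot: [-1.195, 1.57, -1.073]
wrist_force: [-0.8, -1.7, -0.1]
width: 0.0179
```

Request:
drive_tool(
  commands=[
    [[-0.08, 0, 0, 0], [-0.1, 0, 0, 0], [-0.1, 0, 0, 0], [-0.1, 0, 0, 0], [-0.05, 0, 0, 0], [0, 0, 0, 0], [0, 0, 0, 0]],
  ],
)

```text
time: 32.25
tool_pos: [0.4862, -0.2229, 0.1212]
ee_rot: [2.312, 1.568, 2.434]
wrist_force: [0.4, -0.9, -2.6]
width: 0.0182
```

Run:
```python
from m import *
go(.4665,.0195,.120,-9.9)
```

```text
t 32.2 pos [ 0.4862 -0.2229  0.1212] tooly ang 97.02 tilt [-0.0019  0.0016 -1.    ] w 0.0182 F [ 0.4 -0.9 -2.6]
shift tool (fraction) [0.0067 0.9721 0.0401]
world turn -16.92 -> tool x turn frac 0.04700 NB then shift axes rotate
```

Request:
drive_tool(
  commands=[
    [[0, 0.0972, 0.004, 0], [0, 0.0972, 0.004, 0], [0, 0.0972, 0.004, 0], [0, 0.0972, 0.004, 0], [0, 0.0972, 0.004, 0], [0, 0.0972, 0.004, 0], [0, 0.0972, 0.004, 0], [0, 0.0972, 0.004, 0], [0, 0.0972, 0.004, 0], [0, 0.0972, 0.004, 0], [0.02, 0, 0, 0.0094], [0.03, 0, 0, 0.0094], [0.03, 0, 0, 0.0094], [0.03, 0, 0, 0.0094], [0.01, 0, 0, 0.0094], [0, 0, 0, 0], [0, 0, 0, 0]],
  ],
)

```text
time: 33.95
tool_pos: [0.4662, 0.019, 0.0913]
ee_rot: [-3.116, 1.568, 2.996]
wrist_force: [-0.0, -0.4, -2.4]
width: 0.0173
```

```bash
python3 chk.py 18
```

```text
t 34.0 pos [0.4669 0.0189 0.0922] tooly ang 80.14 tilt [-9.e-04  2.e-04 -1.e+00] w 0.0179 F [-0.7 -0.7 -2.2]
shift tool (fraction) [0.149  0.0033 0.0009]
world turn -0.04 -> tool x turn frac 0.00011 NB then shift axes rotate
```

View pics/c18.png

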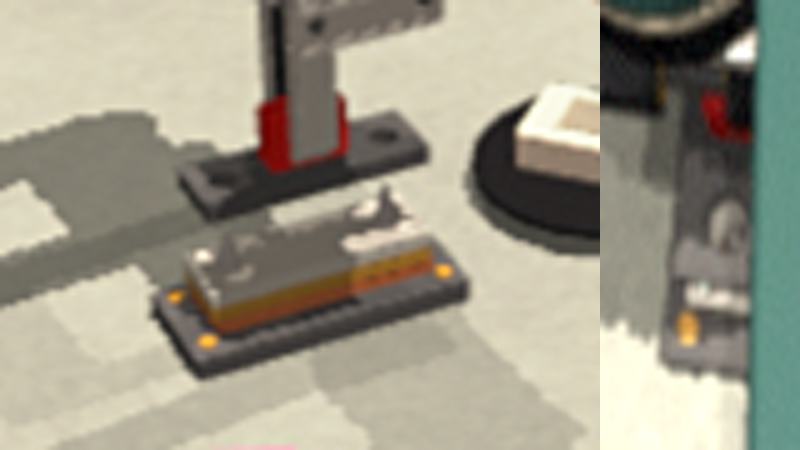

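Request:
drive_tool(
  commands=[
    [[0.02, 0.001, 0, 0], [0.03, 0, 0, 0], [0.03, 0, 0, 0], [0.015, 0, 0, 0], [0, 0, 0, 0], [0, 0, 0, 0]],
  ],
)

```text
time: 34.65
tool_pos: [0.4672, 0.0191, 0.0688]
ee_rot: [2.862, 1.571, 2.689]
wrist_force: [0.4, 0.3, -2.2]
width: 0.018
```

```bash
python3 chk.py 19
python3 - <<'E'
from m import *
t=load('top19');im=t['pixels'][215:275,215:275,::-1];cv2.imwrite('pics/top19z.png',cv2.resize(np.clip(im.astype(int)*3,0,255).astype(np.uint8),None,fx=10,fy=10,interpolation=cv2.INTER_CUBIC))
E
```

```text
t 34.8 pos [0.4675 0.0191 0.0693] tooly ang 80.09 tilt [ 7.e-04  0.e+00 -1.e+00] w 0.0178 F [-0.1  0.8 -2.1]
shift tool (fraction) [ 0.0572  0.0022 -0.0016]
world turn 0.01 -> tool x turn frac -0.00002 NB then shift axes rotate
```

View pics/c19.png

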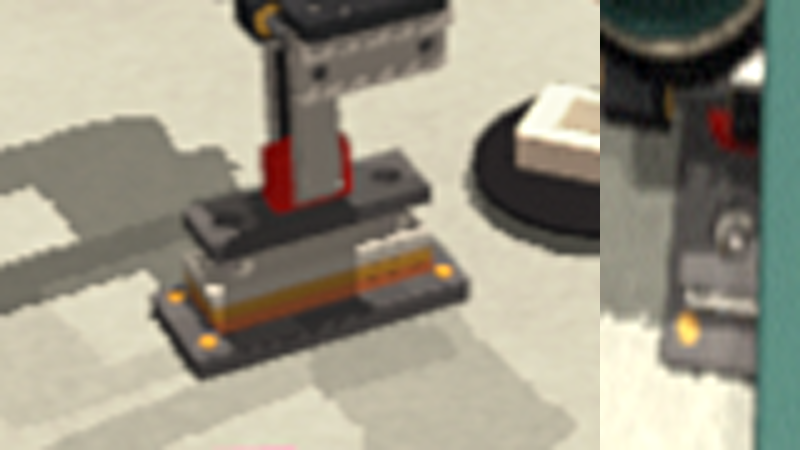

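View pics/top19z.png

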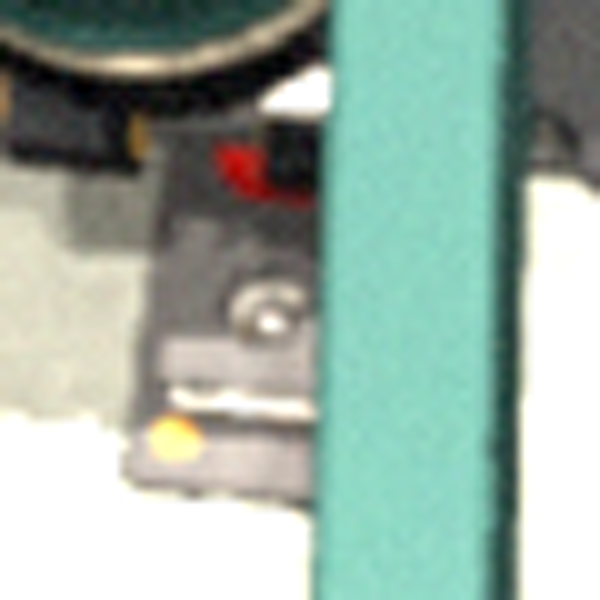

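The tip at (270,320) is well centred in the hole, whose centre is about (268,320). I'll descend.

Request:
drive_tool(
  commands=[
    [[0.015, 0, -0.002, 0], [0.015, 0, 0, 0], [0.01, 0, 0, 0], [0, 0, 0, 0], [0, 0, 0, 0]],
  ],
)

```text
time: 35.25
tool_pos: [0.4666, 0.0192, 0.0588]
ee_rot: [2.816, 1.57, 2.643]
wrist_force: [-0.0, 0.1, -3.0]
width: 0.0177
```

```bash
python3 chk.py 20
```

```text
t 35.4 pos [0.4668 0.0192 0.0591] tooly ang 80.09 tilt [ 3.e-04  0.e+00 -1.e+00] w 0.0175 F [ 0.1  0.4 -2. ]
shift tool (fraction) [0.0164 0.0022 0.0011]
world turn 0.01 -> tool x turn frac -0.00002 NB then shift axes rotate
```

View pics/c20.png

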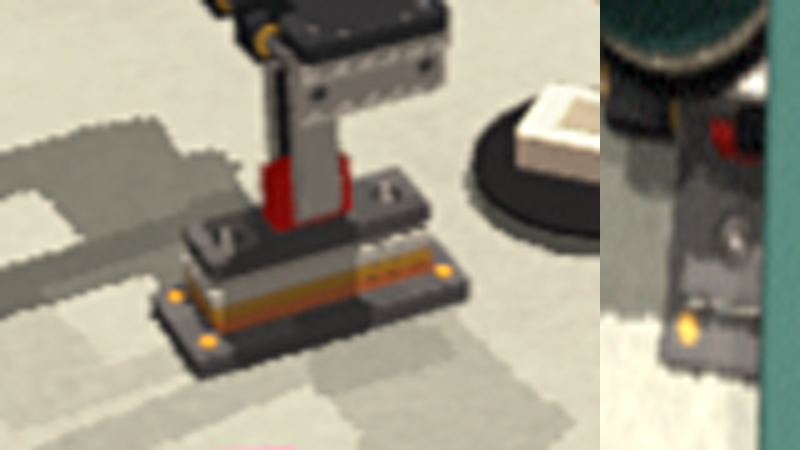

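Request:
drive_tool(
  commands=[
    [[0.01, 0, 0, 0], [0.007, 0, 0, 0], [0, 0, 0, 0], [0, 0, 0, 0]],
  ],
)

```text
time: 35.75
tool_pos: [0.4666, 0.0192, 0.0546]
ee_rot: [3.053, 1.571, 2.881]
wrist_force: [-0.0, 0.4, -2.8]
width: 0.0176
```

Request:
drive_tool(
  commands=[
    [[0.003, 0, 0, 0], [0, 0, 0, 0], [0, 0, 0, 0]],
  ],
)

```text
time: 36.05
tool_pos: [0.4667, 0.0192, 0.054]
ee_rot: [0.749, 1.571, 0.576]
wrist_force: [-0.4, 0.7, -3.2]
width: 0.0177
```

Request:
drive_tool(
  commands=[
    [[0, 0, 0, 0], [0, 0, 0, 0], [0, 0, 0, 0], [0, 0, 0, 0], [0, 0, 0, 0]],
  ],
  grip=0.5,
)

```text
time: 36.55
tool_pos: [0.4669, 0.0192, 0.0542]
ee_rot: [0.326, 1.57, 0.153]
wrist_force: [0.3, -0.6, 0.0]
width: 0.0467
```

Request:
drive_tool(
  commands=[
    [[-0.08, 0, 0, 0], [-0.12, 0, 0, 0], [-0.12, 0, 0, 0], [-0.1, 0, 0, 0], [0, 0.12, 0, 0], [0, 0.14, 0, 0], [0, 0.14, 0, 0], [0, 0.14, 0, 0], [0, 0.14, 0, 0], [0, 0.14, 0, 0], [0, 0.14, 0, 0], [0, 0, 0, 0], [0, 0, 0, 0]],
  ],
)

```text
time: 37.85
tool_pos: [0.5078, 0.2559, 0.1586]
ee_rot: [-2.103, 1.57, -2.274]
wrist_force: [-0.0, -0.6, -0.5]
width: 0.0472
```

Run:
```python
from m import *
s=snap('side','side21');t=snap('top','top21')
go(0,0,0)
a=cv2.resize(s['pixels'][170:260,190:310,::-1],None,fx=4,fy=4,interpolation=cv2.INTER_CUBIC)
b=cv2.resize(np.clip(t['pixels'][185:275,215:280,::-1].astype(int)*2,0,255).astype(np.uint8),None,fx=4,fy=4,interpolation=cv2.INTER_CUBIC)
cv2.imwrite('pics/c21.png',np.hstack([a,b]))
for n,d in (('side',s),('top',t)):
    W=world(d); c=np.radians(-9.9); ex=np.array([np.cos(c),np.sin(c)]);ey=np.array([-np.sin(c),np.cos(c)])
    q=(W[...,:2]-[.4668,.0193]);X=q@ex;Y=q@ey
    for lo,hi in ((-.052,-.046),(-.032,-.024),(.024,.032),(.046,.052)):
        k=(X>lo)&(X<hi)&(abs(Y)<.012)&(W[...,2]>.02);print(n,lo,k.sum(),np.median(W[k][:,2]).round(4) if k.any() else None)
    k=(abs(X)<.015)&(abs(Y)<.006);print(' handle',np.median(W[k][:,2]).round(4))
```

```text
t 38.0 pos [0.5079 0.2547 0.1589] tooly ang 80.05 tilt [-2.e-04 -6.e-04 -1.e+00] w 0.0468 F [-0.2  0.1 -0.3]
shift tool (fraction) [ 0.6367 -1.3542 -1.8251]
side -0.052 23 0.048
side -0.032 22 0.0483
side 0.024 15 0.049
side 0.046 12 0.0485
 handle 0.0783
top -0.052 35 0.0485
top -0.032 52 0.0483
top 0.024 45 0.0482
top 0.046 39 0.0482
 handle 0.078
```

View pics/c21.png

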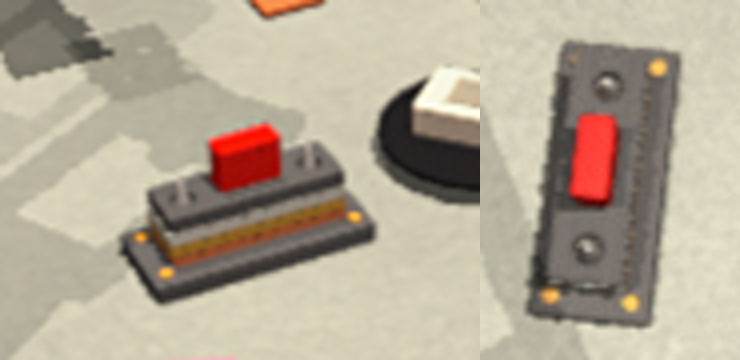

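View pics/top21.png

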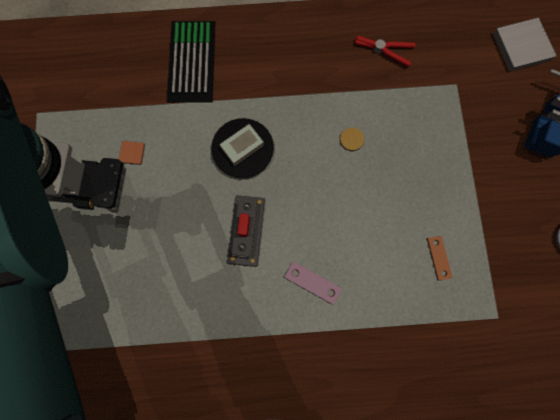

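Both views show the full stack flat, with the pressure plate top at 48.0–49.0 mm (48 expected) and the handle top at 78 mm. The pins come through both holes, and the square, disc and look-alikes are where they were. I'll hand it in.

```bash
python3 -c "
from bench import robot
print(robot.close_job())"
```

```text
the job is handed in; nothing more can be done
None
```

The stack is built on the two-pin jig in the order asked: copper (the larger non-pink one), then brass, aluminium, and the steel pressure plate. I handed it in at about 38 s with the gripper clear; no verdict came back.

**Last checks:** Both cameras put the pressure plate's top at 48.0–49.0 mm all along its length (48 expected) and its handle top at 78 mm. The pins show through both of its holes, and the layer colours are in the right order. The copper square, brass disc and both look-alikes look unmoved. Wrist-force readings stayed under 4 N.

**Disagreements:** At first the side view put things up to about 4 mm off the top view in y. With the plate held over the jig, the two views still differed by 2–3 mm on how far to shift it. I corrected each plate by looking at the pin tip in its hole before lowering it, and every plate went down without any sideways force.

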